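Put the tea tins away in the push-latch drawer of the tea chest

ROBOT

A 6-joint arm with a two-finger parallel gripper is mounted at the origin on the work surface. World frame = base frame: x ahead of the robot, y to its left, z up, the work surface at z = 0. Lengths are in m, angles in rad, forces in N, time in s.
With the tool pointing down it reaches from about 0.325 to 0.9 m from the base axis. Payload 6.1 kg.
Tool frame: the origin (TCP) lies between the finger pads, 19 mm behind the fingertips; this is the grasp point; z points along the fingers, y is the line along which they close (so a half turn about z gives the same grasp; the last joint's range is limited). The gripper opens to 85 mm and grips with 20 to 120 N. Pads are 22 mm wide; open, the fingers measure 114 mm over their backs; the gripper's body (76 mm by 85 mm) begins 54 mm behind the grasp point. The pads swing forward as they close: fully open they stand 13 mm farther back than shut.
Start: joints at [-1.343, 0.22, 1.526, -0, 1.395, -0.126], TCP at [0.217, -0.586, 0.25] pointing down, gripper open.
Joint ranges: [-2.98, 2.98], [-0.91, 2.08], [0.09, 2.57], [-1.24, 4.39], [0.2, 2.65], [-2.68, 2.68]. Speed limits (rad/s): [2.57, 2.57, 3.01, 3.14, 3.14, 3.14].

INTERFACE

Orientations are given as a unit quaternion [x, y, z, w].
In Python, from station import env, eyes gives the robot as it stands.
- The arm moves only by the tool step_arm, never from a script. Its argument "moves" is a list of rows, each a list of 3 entries, a list of its own where there are three numbers: the closure, from -1 (fully open) to 1 (shut), then the shift along the tool's x, y, z in normalised numbers (1 is 0.6 m), then the turn about the tool's z in a scale on which 1.0 is 180 degrees. In form: [[hand, [x, y, z], spin], ...]. A call has 1 to 20 rows; each row is the pose to reach, as a shift and turn from the pose commanded when the call began, along the tool's axes at that moment; what a row does not reach only later rows make up. A row lasts 1/12 s, in which the tool goes at most 41.7 mm and 7.16 degrees, less where a joint would pass 70% of its speed; a pose out of reach is approached as far as the arm can. A shift or turn number past 1, either way, is cut back to 1. A call with a gripper value outside its range is refused whole. The fingers move at their own pace and stop on an object; "grip_force" is the grip in N (left out, the last holds). Time passes only in rows, so rows that repeat a pose let the fingers close. It gives the time, the measured TCP pose, the force, the opening and the grip force at its end, in the units of the state.
- env.get_obs(): the state, without advancing time (a new reading comes with each control period).
- eyes.grab_frame(name): name is "scene" or "top"; returns a dict with "img" (480x640x3 uint8, blue, green, red), "range_z" (480x640 float32, m along the optical axis (not along the pixel's ray), 0 where there is no reading), "intrinsics" (3x3 intrinsics, pixels), "world_to_cam" (4x4, takes a point from world to camera coordinates). Camera axes: x right, y down, z forward; pixel columns grow to the right and rows downward; lengths in m; the calibration is good to about 2 mm. A picture is of the moment at which its call begins.
- env.finish_job(): hands the job in; it is judged then, once.
The state is a dict: "clock": time; "qpos": joint angles; "joint_vel": joint speeds; "effort": joint torques, N m; "position": TCP position; "eef_rot": TCP orientation; "force": force on the tool from outside, world axes, zero at the start; "moment": the same for the moment, N m; "gripper_width": opening from 0.0 (shut) to 1.0 (fully open); "grip_force": force on a finger pad.
Only numpy, scipy, OpenCV 4.12 (cv2) and the standard library are available. Lean on these libraries where they do the work, as an engineer would, in place of code of your own. Each camera call takes 0.05 s, during which the arm holds its last target. There are 200 camera calls.

TASK

Set the honey jar that stands in front of the tea chest wholly on the cork mat, then press the chest's drawer so that it springs open and, with it open, stand every tea tin from the board upright in a slot of its own, fully down. Then push the drawer home and check that it has latched shut (it may need another push); at the end the jar must still stand on the mat, and the teapot and the teacup are to be left where they are.

Things in the scene. Friction and masses are not known exactly. Their poses are not given: they have to be found in the camera images.
- chest: walnut tea chest with one drawer, fixed to the sideboard, 190 (x) x 236 (y) x 118 mm high. Origin: centre of its underside; its -x side, towards the robot, is the drawer's side, and the drawer slides out along -x. With the drawer shut its front panel fills that side, flush, at x = -95 mm in the chest's frame
- drawer (a joint): how far the drawer is out, m: 0 to 0.002 = shut and latched, 0.115 = fully out, -0.008 = stop. Push-push latch, 5 N spring: shut, pressed in 5 to 8 mm beyond 0 and let go, it springs out by itself in about 2 s; open, pushed in to the stop (up to 6 N; 12 N is ample) and let go, it returns to 0 and stays. A push that stops short springs back; one more press when latched opens it again
- drawer_front (a point): middle of the outer face of the drawer's plain front panel (upright, 236 mm wide, 15 mm thick, from 11 to 111 mm above the table), 80 mm above the table; moves with the drawer; axes as the chest's. Pressed with closed fingertips of a tool pointing down, TCP about 95 mm high, only the fingers touch it and the gripper clears the chest's top
- slot0 (a point): slot 0 of the drawer: middle of the slot's floor, 28 mm above the table; axes as the chest's, moves with the drawer. Every slot is 106 mm long (x; from 53 mm in front of this point to 53 mm behind), 25 mm wide (y) and about 33 mm deep, between wooden ridges 23 mm wide with roof-shaped tops; the four slots lie 48 mm apart in y, slot0 the one at +y
- slot1 (a point): slot 1 of the drawer: middle of the slot's floor, 28 mm above the table; axes as the chest's, moves with the drawer. Every slot is 106 mm long (x; from 53 mm in front of this point to 53 mm behind), 25 mm wide (y) and about 33 mm deep, between wooden ridges 23 mm wide with roof-shaped tops; the four slots lie 48 mm apart in y, slot0 the one at +y
- slot2 (a point): slot 2 of the drawer: middle of the slot's floor, 28 mm above the table; axes as the chest's, moves with the drawer. Every slot is 106 mm long (x; from 53 mm in front of this point to 53 mm behind), 25 mm wide (y) and about 33 mm deep, between wooden ridges 23 mm wide with roof-shaped tops; the four slots lie 48 mm apart in y, slot0 the one at +y
- slot3 (a point): slot 3 of the drawer: middle of the slot's floor, 28 mm above the table; axes as the chest's, moves with the drawer. Every slot is 106 mm long (x; from 53 mm in front of this point to 53 mm behind), 25 mm wide (y) and about 33 mm deep, between wooden ridges 23 mm wide with roof-shaped tops; the four slots lie 48 mm apart in y, slot0 the one at +y
- tin0: flat tea tin, 84 (x) x 22 (y) x 70 mm (z), 0.1 to 0.2 kg, dark red with brass-coloured lid, standing on its long narrow side on the board; origin: centre of its underside (z up when standing). May be absent. Both ways round are alike
- tin1: flat tea tin, 84 (x) x 22 (y) x 70 mm (z), 0.1 to 0.2 kg, dark red with brass-coloured lid, standing on its long narrow side on the board; origin: centre of its underside (z up when standing). May be absent. Both ways round are alike
- tin2: flat tea tin, 84 (x) x 22 (y) x 70 mm (z), 0.1 to 0.2 kg, dark red with brass-coloured lid, standing on its long narrow side on the board; origin: centre of its underside (z up when standing). May be absent. Both ways round are alike
- tin3: flat tea tin, 84 (x) x 22 (y) x 70 mm (z), 0.1 to 0.2 kg, dark red with brass-coloured lid, standing on its long narrow side on the board; origin: centre of its underside (z up when standing). May be absent. Both ways round are alike
- board: plywood serving board, fixed, 270 x 220 x 10 mm, on which the tins stand; origin: centre of its underside
- jar: amber glass honey jar with brass-coloured lid, 64 mm in diameter (lid 60), 64 mm high, 0.2 to 0.4 kg, lid from 50 mm up; origin: centre of its underside. Starts upright on the table in front of the drawer, in its way
- mat: round cork mat, fixed, 116 mm in diameter, 5 mm thick; origin: centre of its underside
- teapot: china teapot, 156 mm in diameter, 172 mm high; bystander, to be left alone; origin: centre of its underside
- teacup: china cup on its saucer (150 mm), one piece, 75 mm high; bystander, to be left alone; origin: centre of its underside
There are look-alikes about, which are no part of the job. Leave any black look-alike of the jar alone.

How it is judged:
On the way, in this order (a step that is already met when the one before it is completed fails the run):
1. the jar stands wholly on the cork mat, let go, while the drawer is still shut (horizontal distance between jar and mat below 0.028 m and angle between jar's own z axis and vertical below 0.1 rad and z of jar in the frame of mat below 0.009 m and linear speed of jar below 0.03 m/s and contact force between the fingers and jar below 0.1 N and value of joint drawer below 0.02 m), for 0.2 s.
2. the drawer has sprung open (value of joint drawer above 0.09 m), for 0.2 s.
3. with the drawer open, every tin stands in a slot, fully down, and has been let go (((horizontal distance between tin0 and slot0 below 0.014 m and z of tin0 in the frame of slot0 below 0.005 m) or (horizontal distance between tin0 and slot1 below 0.014 m and z of tin0 in the frame of slot1 below 0.005 m) or (horizontal distance between tin0 and slot2 below 0.014 m and z of tin0 in the frame of slot2 below 0.005 m) or (horizontal distance between tin0 and slot3 below 0.014 m and z of tin0 in the frame of slot3 below 0.005 m)) and angle between each of tin0, tin1, tin2, tin3's own z axis and vertical below 0.12 rad and ((horizontal distance between tin1 and slot0 below 0.014 m and z of tin1 in the frame of slot0 below 0.005 m) or (horizontal distance between tin1 and slot1 below 0.014 m and z of tin1 in the frame of slot1 below 0.005 m) or (horizontal distance between tin1 and slot2 below 0.014 m and z of tin1 in the frame of slot2 below 0.005 m) or (horizontal distance between tin1 and slot3 below 0.014 m and z of tin1 in the frame of slot3 below 0.005 m)) and ((horizontal distance between tin2 and slot0 below 0.014 m and z of tin2 in the frame of slot0 below 0.005 m) or (horizontal distance between tin2 and slot1 below 0.014 m and z of tin2 in the frame of slot1 below 0.005 m) or (horizontal distance between tin2 and slot2 below 0.014 m and z of tin2 in the frame of slot2 below 0.005 m) or (horizontal distance between tin2 and slot3 below 0.014 m and z of tin2 in the frame of slot3 below 0.005 m)) and ((horizontal distance between tin3 and slot0 below 0.014 m and z of tin3 in the frame of slot0 below 0.005 m) or (horizontal distance between tin3 and slot1 below 0.014 m and z of tin3 in the frame of slot1 below 0.005 m) or (horizontal distance between tin3 and slot2 below 0.014 m and z of tin3 in the frame of slot2 below 0.005 m) or (horizontal distance between tin3 and slot3 below 0.014 m and z of tin3 in the frame of slot3 below 0.005 m)) and contact force between the fingers and tin0 below 0.1 N and contact force between the fingers and tin1 below 0.1 N and contact force between the fingers and tin2 below 0.1 N and contact force between the fingers and tin3 below 0.1 N and value of joint drawer above 0.09 m), for 0.3 s.
At the end, for the whole second after the job is handed in: the drawer is latched shut (within 6 mm of 0), every tin present stands upright in a slot of the drawer, down to its floor (within 5 mm), and the jar stands upright at rest on the cork mat (centres within 28 mm) (((horizontal distance between tin0 and slot0 below 0.014 m and z of tin0 in the frame of slot0 below 0.005 m) or (horizontal distance between tin0 and slot1 below 0.014 m and z of tin0 in the frame of slot1 below 0.005 m) or (horizontal distance between tin0 and slot2 below 0.014 m and z of tin0 in the frame of slot2 below 0.005 m) or (horizontal distance between tin0 and slot3 below 0.014 m and z of tin0 in the frame of slot3 below 0.005 m)) and angle between each of tin0, tin1, tin2, tin3's own z axis and vertical below 0.12 rad and ((horizontal distance between tin1 and slot0 below 0.014 m and z of tin1 in the frame of slot0 below 0.005 m) or (horizontal distance between tin1 and slot1 below 0.014 m and z of tin1 in the frame of slot1 below 0.005 m) or (horizontal distance between tin1 and slot2 below 0.014 m and z of tin1 in the frame of slot2 below 0.005 m) or (horizontal distance between tin1 and slot3 below 0.014 m and z of tin1 in the frame of slot3 below 0.005 m)) and ((horizontal distance between tin2 and slot0 below 0.014 m and z of tin2 in the frame of slot0 below 0.005 m) or (horizontal distance between tin2 and slot1 below 0.014 m and z of tin2 in the frame of slot1 below 0.005 m) or (horizontal distance between tin2 and slot2 below 0.014 m and z of tin2 in the frame of slot2 below 0.005 m) or (horizontal distance between tin2 and slot3 below 0.014 m and z of tin2 in the frame of slot3 below 0.005 m)) and ((horizontal distance between tin3 and slot0 below 0.014 m and z of tin3 in the frame of slot0 below 0.005 m) or (horizontal distance between tin3 and slot1 below 0.014 m and z of tin3 in the frame of slot1 below 0.005 m) or (horizontal distance between tin3 and slot2 below 0.014 m and z of tin3 in the frame of slot2 below 0.005 m) or (horizontal distance between tin3 and slot3 below 0.014 m and z of tin3 in the frame of slot3 below 0.005 m)) and value of joint drawer between -0.006 and 0.006 m and horizontal distance between jar and mat below 0.028 m and angle between jar's own z axis and vertical below 0.1 rad and z of jar in the frame of mat below 0.009 m and linear speed of jar below 0.03 m/s and contact force between the fingers and jar below 0.1 N); the robot touches nothing.
It fails at once if the teapot is moved more than 25 mm (distance of teapot from where it was at the start of the episode above 0.025 m).
It fails at once if the teacup is moved more than 25 mm (distance of teacup from where it was at the start of the episode above 0.025 m).
Of tin0, tin1, tin2, tin3 only 3 to 4 are there at a start; the rules pass over those that are not, and their reading is None.
At some moment in a run one of jar may be knocked a few centimetres aside while the robot is not near it.
Once in a run the grip may slacken for a moment while it holds something.
It also fails if it takes over 210 s, if anything falls off the work surface, if the arm or the gripper's body presses on something with over 40 N, if the wrist force passes 120 N, or if a joint passes its speed limit or range.

## Working session

There is one attempt and no reset: what is moved stays moved. The work goes in short steps, Python scripts to look and compute and a tool call to move; the robot and the scene stay as the last step left them, time stands still between calls to the robot, and variables do not carry over. Pictures are saved under pics/ and viewed, at most 14 in all, crops included, and the job is handed in when it is done.

Besides the shell and the picture viewer there is one more tool, called after "Call:" by a JSON object that holds its "op" and its "data". step_arm: Moves the arm, as the interface text tells. Its arguments: {"type":"object","properties":{"moves":{"type":"array"},"grip_force":{"type":"number"}},"required":["moves"]}

```bash
mkdir -p pics
cat > h.py <<'E'
import numpy as np, cv2
from station import env, eyes
def grab(n, save=None):
    f=eyes.grab_frame(n)
    if save: cv2.imwrite('pics/'+save,f['img'])
    return f
def cloud(f):
    K=np.array(f['intrinsics']);z=f['range_z'];T=np.linalg.inv(np.array(f['world_to_cam']))
    v,u=np.mgrid[:480,:640]
    P=np.stack([(u-K[0,2])/K[0,0]*z,(v-K[1,2])/K[1,1]*z,z,np.ones_like(z)],-1)@T.T
    P=P[...,:3]; P[z==0]=np.nan
    return P
E
python3 - <<'E'
from h import *
for n in('top','scene'):
    f=grab(n,n+'0.png');np.save(n+'0.npy',cloud(f))
    print(n,np.linalg.inv(f['world_to_cam'])[:3].round(3).tolist(),f['intrinsics'][0][0])
print(env.get_obs())
E
```

```text
top [[-0.011, -0.993, 0.118, 0.437], [-1.0, 0.012, 0.011, -0.023], [-0.013, -0.118, -0.993, 1.159]] 476.9679526147285
scene [[-0.801, 0.459, -0.384, 0.913], [0.598, 0.596, -0.536, 0.478], [-0.017, -0.659, -0.752, 0.755]] 433.17878825296077
{'clock': 0.1, 'qpos': array([-1.34310294e+00,  2.21178541e-01,  1.52752040e+00, -7.94148747e-06,
        1.39468569e+00, -1.26135589e-01]), 'joint_vel': array([-0.00171699, -0.00151204, -0.00279379, -0.00197816,  0.00239896,
        0.00041726]), 'effort': array([ 7.42034063e-04, -4.98243999e+01, -3.90547657e+01, -2.39511191e-04,
        5.68568023e-03,  8.50331539e-08]), 'position': array([ 0.21641256, -0.58578269,  0.24897668]), 'eef_rot': array([ 9.84390888e-01,  1.75993683e-01, -4.93813035e-05, -8.94632840e-04]), 'force': array([ 0.17670286, -0.01095622, -0.98729894]), 'moment': array([-0.02259994,  0.02216356, -0.05430518]), 'grip_force': 0.0, 'gripper_width': 0.9992295049052254}
```

View pics/top0.png

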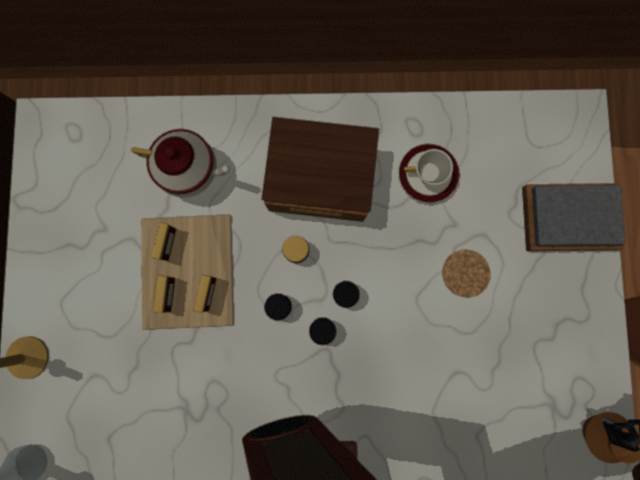

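View pics/scene0.png

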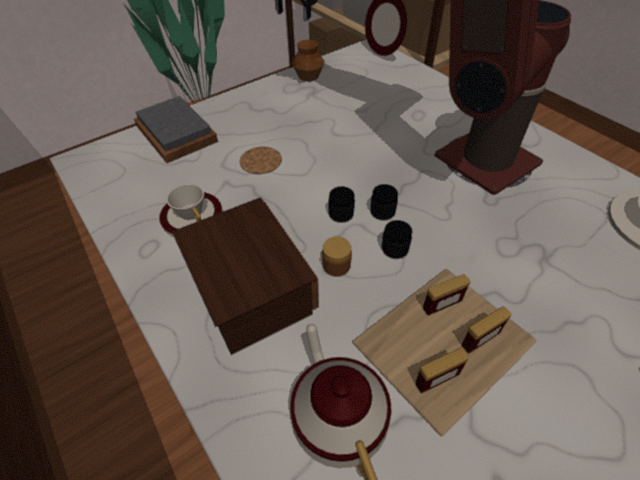

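The top view shows the brass-lidded jar at (295,249). What could be taken for it: black jars at (278,307), (346,294) and (322,331), and a brass round object at (25,357) off to the side. I choose (295,249), the one in front of the chest. Three tins stand on the board at (165,243), (166,294) and (207,294). The mat is at (466,273), the chest at (322,168) and the cup at (430,172).

```bash
cat >> h.py <<'E'
def rect(pts):
    (c,s,a)=cv2.minAreaRect((pts*1000).astype(np.float32))
    return np.round(c,1),np.round(s,1),round(a,1)
def comps(P,z0,z1,minpix=30):
    m=((P[...,2]>z0)&(P[...,2]<z1)).astype(np.uint8)
    n,l,st,c=cv2.connectedComponentsWithStats(m,connectivity=4)
    for i in range(1,n):
        if st[i,4]>=minpix:
            q=P[l==i]; print(c[i].round(),st[i,4],'rect',*rect(q[:,:2]),'z',np.median(q[:,2]).round(4))
E
python3 - <<'E'
from h import *
for n in('top','scene'):
    P=np.load(n+'0.npy')
    print(n,'table z',np.nanmedian(P[...,2]).round(4))
    for a,b in((.056,.069),(.073,.09),(.112,.124)):
        print(a);comps(P,a,b)
    img=cv2.imread(f'pics/{n}0.png')
    # mat : low
    hsv=cv2.cvtColor(img,cv2.COLOR_BGR2HSV)
    c={'top':(466,273),'scene':(261,160)}[n]
    m=(hsv[...,1]>80).astype(np.uint8); k,l,st,cc=cv2.connectedComponentsWithStats(m)
    q=P[l==l[c[1],c[0]]]; print('mat',len(q),rect(q[:,:2]),np.nanmedian(q[:,2]),np.array(cv2.minEnclosingCircle((q[:,:2]*1000).astype(np.float32))[0]))
a=cv2.imread('pics/top0.png')[210:350,130:370];cv2.imwrite('pics/crop.png',cv2.resize(a,None,fx=3.3,fy=3.3))
E
```

```text
top table z 0.0005
0.056
[440. 161.] 148 rect [ 745.9 -303.3] [76.2 47.8] 44.3 z 0.0632
[409. 168.] 38 rect [ 734.8 -236. ] [ 8.5 26.1] 2.6 z 0.0644
[198. 188.] 98 rect [693.2 267.9] [ 23.4 110.3] 26.9 z 0.0632
[563. 190.] 72 rect [ 677.7 -592.5] [22.1 40.8] 39.8 z 0.0571
[594. 218.] 316 rect [ 620.4 -657.9] [ 57.1 134.9] 85.0 z 0.0574
[575. 190.] 38 rect [ 675.7 -621.9] [16.2 20.4] 47.1 z 0.0572
[616. 189.] 36 rect [ 680.2 -716.7] [26.6 15.5] 62.8 z 0.057
[541. 196.] 43 rect [ 663.5 -541.1] [14.2 35.7] 88.4 z 0.0574
[608. 201.] 63 rect [ 649.7 -694.7] [20.1 35.5] 88.8 z 0.0573
[578. 202.] 82 rect [ 647.4 -625.6] [38.1 26.6] 63.0 z 0.0578
[568. 206.] 39 rect [ 641.4 -601.6] [11.8 31. ] 86.6 z 0.0574
[559. 215.] 57 rect [ 619.7 -581.1] [17.1 29.2] 75.1 z 0.0574
[574. 219.] 73 rect [ 607.7 -613.5] [22.6 35.7] 86.4 z 0.0573
[546. 224.] 66 rect [ 598.6 -544.3] [22.7 44.1] 74.0 z 0.0573
[610. 225.] 79 rect [ 597.4 -696.2] [19.3 49. ] 68.7 z 0.057
[587. 222.] 58 rect [ 602.9 -641.8] [32.  18.7] 63.7 z 0.0574
[553. 227.] 52 rect [ 591.1 -562.6] [15.7 34.4] 64.9 z 0.0571
[165. 245.] 57 rect 
[... 3955 characters left out ...]
4.2] 30.4 z 0.08
[375. 448.] 42 rect [746.6 373.8] [30.5  2. ] 4.7 z 0.0794
0.112
[216.   2.] 54 rect [  203.6 -1139.8] [34.2 58.2] 46.8 z 0.1169
[142.  11.] 55 rect [  447.  -1245.4] [49.3 46.6] 45.3 z 0.1182
[387.  21.] 168 rect [-182.9 -621.3] [ 12.8 197. ] 0.3 z 0.1184
[170.  14.] 33 rect [  380.  -1147.5] [21.9 35.7] 65.3 z 0.1179
[497. 134.] 238 rect [35.8 19.3] [ 60.  129.7] 31.7 z 0.1185
[242. 260.] 7852 rect [731.5 -26.8] [246.9 198.2] 82.8 z 0.1229
[313. 338.] 77 rect [726.5 194.8] [11.8 18. ] 65.1 z 0.1174
[340. 413.] 1187 rect [753.3 298.8] [116.2 115.6] 34.2 z 0.1178
mat 870 (array([ 485.8, -372. ]), array([106.9,  99. ]), 49.9) 0.006251483404366764 [ 494.50363159 -375.60202026]
```

View pics/crop.png

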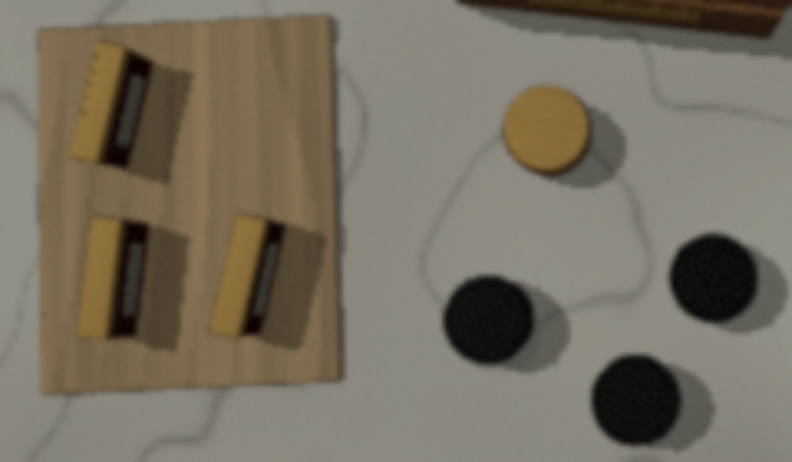

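The crop confirms the brass-lidded amber jar at (545,128) as the target, apart from the three matte black look-alikes.

```bash
cat >> h.py <<'E'
def go(x,y,z,yaw=None,mod=True):
    """print shift (mm, tool axes) and spin to reach world TCP x,y,z, tool-x yaw deg"""
    from scipy.spatial.transform import Rotation as R
    o=env.get_obs(); r=R.from_quat(o['eef_rot']); M=r.as_matrix()
    d=M.T@(np.array([x,y,z])-o['position'])*1000
    cur=np.degrees(np.arctan2(M[1,0],M[0,0]))
    s=None if yaw is None else -np.radians((yaw-cur+180)%360-180)
    print('pos',o['position'].round(4),'yaw',cur.round(1),'q6',o['qpos'][5].round(2),'-> shift',d.round(1),'spin',s, 'F',o['force'].round(1),'w',round(o['gripper_width'],3),'t',o['clock'])
E
python3 -c "
from h import *
go(.55,.035,.20,173)"
```

```text
pos [ 0.2164 -0.5858  0.249 ] yaw 20.3 q6 -0.13 -> shift [ 528.  -466.7   49.9] spin -2.6655894236218867 F [ 0.2 -0.  -1. ] w 0.999 t 0.1
```

The rows are not in the units I measure in: shifts go in shares of 0.6 m and turns go in shares of 180 degrees. I convert before sending: 528 mm / 600 = 0.88, -467 mm / 600 = -0.7783, -2.665 rad / 3.1416 = -0.8483.

Call:
{"op": "step_arm", "data": {"moves": [[-1,[0.88,-0.7783,0.0833],-0.8483],[-1,[0.88,-0.7783,0.0833],-0.8483],[-1,[0.88,-0.7783,0.0833],-0.8483],[-1,[0.88,-0.7783,0.0833],-0.8483],[-1,[0.88,-0.7783,0.0833],-0.8483],[-1,[0.88,-0.7783,0.0833],-0.8483],[-1,[0.88,-0.7783,0.0833],-0.8483],[-1,[0.88,-0.7783,0.0833],-0.8483],[-1,[0.88,-0.7783,0.0833],-0.8483],[-1,[0.88,-0.7783,0.0833],-0.8483],[-1,[0.88,-0.7783,0.0833],-0.8483],[-1,[0.88,-0.7783,0.0833],-0.8483],[-1,[0.88,-0.7783,0.0833],-0.8483],[-1,[0.88,-0.7783,0.0833],-0.8483],[-1,[0.88,-0.7783,0.0833],-0.8483],[-1,[0.88,-0.7783,0.0833],-0.8483],[-1,[0.88,-0.7783,0.0833],-0.8483],[-1,[0.88,-0.7783,0.0833],-0.8483],[-1,[0.88,-0.7783,0.0833],-0.8483],[-1,[0.88,-0.7783,0.0833],-0.8483]], "grip_force": 50}}

```text
clock: 1.77
position: [0.5497, 0.036, 0.1991]
eef_rot: [0.139, 0.99, -0.0, -0.001]
force: [-0.4, -0.4, 0.4]
gripper_width: 0.998
grip_force: 0.0
```

```bash
python3 -c "
from h import *
go(.55,.035,.034,173)
P=cloud(grab('scene'));comps(P,.056,.069,350)"
```

```text
pos [0.5497 0.036  0.1991] yaw 164.0 q6 -1.37 -> shift [ -0.8  -0.8 165.1] spin -0.1572105569565768 F [-0.4 -0.4  0.4] w 0.998 t 1.7667
[168. 119.] 703 rect [ 623.7 -627.3] [198.2 135.8] 89.1 z 0.057
[385. 194.] 424 rect [360.6 -26.5] [60.2 58.3] 44.6 z 0.0648
[398. 231.] 518 rect [417.3  77. ] [59.2 59.2] 33.6 z 0.0648
[336. 248.] 562 rect [550.5  34.8] [59.3 56.1] 52.6 z 0.0649
[271. 317.] 378 rect [742.   90.4] [  4.6 190.8] 83.1 z 0.0627
```

Converted, 165 mm / 600 = 0.275, 150 mm / 600 = 0.25, -0.157 rad / 3.1416 = -0.05.

Call:
{"op": "step_arm", "data": {"moves": [[-1,[-0.0017,-0.0017,0.0667],-0.05],[-1,[-0.0017,-0.0017,0.1333],-0.05],[-1,[-0.0017,-0.0017,0.2],-0.05],[-1,[-0.0017,-0.0017,0.25],-0.05],[-1,[-0.0017,-0.0017,0.275],-0.05],[-1,[-0.0017,-0.0017,0.275],-0.05],[-1,[-0.0017,-0.0017,0.275],-0.05],[1,[-0.0017,-0.0017,0.275],-0.05],[1,[-0.0017,-0.0017,0.275],-0.05],[1,[-0.0017,-0.0017,0.275],-0.05],[1,[-0.0017,-0.0017,0.275],-0.05],[1,[-0.0017,-0.0017,0.275],-0.05],[1,[-0.0017,-0.0017,0.275],-0.05],[1,[-0.0017,-0.0017,0.275],-0.05],[1,[-0.0017,-0.0017,0.275],-0.05],[1,[-0.0017,-0.0017,0.275],-0.05]]}}

```text
clock: 3.15
position: [0.5527, 0.0334, 0.0378]
eef_rot: [0.066, 0.998, -0.0, 0.002]
force: [-1.4, 0.2, 5.5]
gripper_width: 0.723
grip_force: 55.3
```

```bash
python3 -c "
from h import *
go(.49,-.374,.15,173)"
```

```text
pos [0.5527 0.0334 0.0378] yaw 172.5 q6 -1.52 -> shift [   8.4 -412.1 -112.4] spin -0.009056909153459107 F [-1.4  0.2  5.5] w 0.723 t 3.15
```

Converted, -411 mm / 600 = -0.685, -410 mm / 600 = -0.6833.

Call:
{"op": "step_arm", "data": {"moves": [[1,[0,0,-0.05],0],[1,[0,0,-0.1083],0],[1,[0,0,-0.1667],0],[1,[0.0033,-0.05,-0.1833],0],[1,[0.0067,-0.1083,-0.1833],0],[1,[0.01,-0.175,-0.1833],0],[1,[0.0133,-0.2417,-0.1833],0],[1,[0.0133,-0.3083,-0.1833],0],[1,[0.0133,-0.375,-0.1833],0],[1,[0.0133,-0.4417,-0.1833],0],[1,[0.0133,-0.5083,-0.1833],0],[1,[0.0133,-0.5667,-0.1833],0],[1,[0.0133,-0.6167,-0.1833],0],[1,[0.0133,-0.6583,-0.1833],0],[1,[0.0133,-0.6833,-0.1833],0],[1,[0.0133,-0.685,-0.1833],0],[1,[0.0133,-0.685,-0.1833],0]]}}

```text
clock: 4.57
position: [0.489, -0.3732, 0.1451]
eef_rot: [0.066, 0.998, 0.0, 0.0]
force: [-0.5, 1.8, -3.9]
gripper_width: 0.729
grip_force: 57.5
```

```bash
python3 -c "
from h import *
go(.49,-.374,.0435,173)
f=grab('scene','s1.png')"
```

```text
pos [ 0.489  -0.3732  0.1451] yaw 172.4 q6 -2.22 -> shift [ -1.1  -0.7 101.6] spin -0.010176730251770565 F [-0.5  1.8 -3.9] w 0.729 t 4.5667
```

View pics/s1.png

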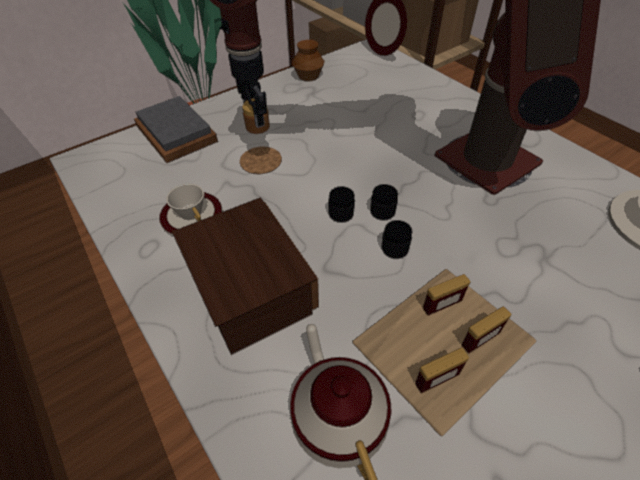

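The jar is held at (256,122) above the mat at (260,160), and the chest and tins are undisturbed. I'll lower it, let go and rise.

Converted, 103 mm / 600 = 0.1717, 99 mm / 600 = 0.165.

Call:
{"op": "step_arm", "data": {"moves": [[1,[-0.0017,-0.0017,0.05],0],[1,[-0.0017,-0.0017,0.1],0],[1,[-0.0017,-0.0017,0.1333],0],[1,[-0.0017,-0.0017,0.1533],0],[1,[-0.0017,-0.0017,0.165],0],[1,[-0.0017,-0.0017,0.1717],0],[1,[-0.0017,-0.0017,0.1717],0],[1,[-0.0017,-0.0017,0.1717],0],[-1,[-0.0017,-0.0017,0.1717],0],[-1,[-0.0017,-0.0017,0.1717],0],[-1,[-0.0017,-0.0017,0.1717],0],[-1,[-0.0017,-0.0017,0.1717],0],[-1,[-0.0017,-0.0017,0.1717],0],[-1,[-0.0017,-0.0017,0.1333],0],[-1,[-0.0017,-0.0017,0.0833],0],[-1,[-0.0017,-0.0017,0.0167],0],[-1,[-0.0017,-0.0017,-0.05],0],[-1,[-0.0017,-0.0017,-0.1],0],[-1,[-0.0017,-0.0017,-0.1],0]]}}

```text
clock: 6.2
position: [0.4932, -0.3772, 0.2142]
eef_rot: [0.065, 0.998, -0.005, 0.005]
force: [1.4, -0.6, 1.5]
gripper_width: 1.002
grip_force: 0.0
```

```bash
python3 -c "
from h import *
P=cloud(grab('scene'));comps(P,.06,.074,200)
# drawer front middle -> press start 20mm in front of front face, y=0 chest
c,s=np.cos(np.radians(-7.2)),np.sin(np.radians(-7.2))
for d in(.20,.13): print(np.array([.731-d*c,-.0265-d*s]).round(4))
p=np.array([.731-.20*c,-.0265-.20*s])
go(*p,.2,173)"
```

```text
[258. 141.] 312 rect [ 488.9 -373. ] [60.5 58.1] 34.6 z 0.0696
[491. 151.] 241 rect [37.7 17.8] [ 58.  129.2] 28.4 z 0.0665
[186. 197.] 394 rect [ 732.1 -285.6] [84.1 95.7] 34.8 z 0.0677
[385. 193.] 385 rect [361.  -26.5] [60.7 57.6] 46.1 z 0.065
[341. 195.] 394 rect [444.3 -82.4] [58.9 58.6] 70.4 z 0.0649
[398. 231.] 491 rect [417.2  77. ] [59.5 58.6] 81.1 z 0.065
[269. 316.] 413 rect [741.9  90.1] [  6.5 191.3] 82.2 z 0.067
[326. 457.] 207 rect [809.6 331.4] [ 23.2 109.8] 29.6 z 0.0675
[ 0.5326 -0.0014]
[ 0.602  -0.0102]
pos [ 0.4921 -0.3762  0.2106] yaw 172.5 q6 -2.22 -> shift [  8.9 376.9   8.3] spin -0.008619855947694254 F [ 0.6  0.6 -1.1] w 1.0 t 6.25
```

Converted, 377 mm / 600 = 0.6283, 360 mm / 600 = 0.6.

Call:
{"op": "step_arm", "data": {"moves": [[1,[0.0017,0.0667,0.0133],0],[1,[0.0033,0.1333,0.0133],0],[1,[0.005,0.2,0.0133],0],[1,[0.0067,0.2667,0.0133],0],[1,[0.0083,0.3333,0.0133],0],[1,[0.01,0.4,0.0133],0],[1,[0.0117,0.4667,0.0133],0],[1,[0.0133,0.5333,0.0133],0],[1,[0.015,0.6,0.0133],0],[1,[0.015,0.6283,0.0333],0],[1,[0.015,0.6283,0.0833],0],[1,[0.015,0.6283,0.1333],0],[1,[0.015,0.6283,0.175],0],[1,[0.015,0.6283,0.1883],0],[1,[0.015,0.6283,0.1883],0],[1,[0.015,0.6283,0.1883],0]]}}

```text
clock: 7.58
position: [0.53, 0.0007, 0.0918]
eef_rot: [0.065, 0.998, 0.0, -0.001]
force: [0.7, -0.8, 0.4]
gripper_width: 0.0
grip_force: 0.0
```

```bash
python3 -c "
from h import *
c,s=np.cos(np.radians(-7.2)),np.sin(np.radians(-7.2))
for d in (.11,.10):
  p=np.array([.731-d*c,-.0265-d*s]);go(*p,.095,172.8)"
```

```text
pos [0.53   0.0007 0.0918] yaw 172.5 q6 -1.59 -> shift [-92.8  -1.3  -3.3] spin -0.0053626809029264704 F [ 0.7 -0.8  0.4] w 0.0 t 7.5833
pos [0.53   0.0007 0.0918] yaw 172.5 q6 -1.59 -> shift [-102.8   -1.3   -3.3] spin -0.0053626809029264704 F [ 0.7 -0.8  0.4] w 0.0 t 7.5833
```

Converted, -90 mm / 600 = -0.15, -88 mm / 600 = -0.1467.

Call:
{"op": "step_arm", "data": {"moves": [[1,[-0.05,-0.0017,-0.005],0],[1,[-0.1,-0.0017,-0.005],0],[1,[-0.1333,-0.0017,-0.005],0],[1,[-0.1467,-0.0017,-0.005],0],[1,[-0.15,-0.0017,-0.005],0],[1,[-0.15,-0.0017,-0.005],0],[1,[-0.15,-0.0017,-0.005],0]]}}

```text
clock: 8.17
position: [0.619, -0.0118, 0.0954]
eef_rot: [0.065, 0.998, -0.0, 0.0]
force: [0.3, -0.4, 0.4]
gripper_width: -0.001
grip_force: 0.0
```

Converted, -6 mm / 600 = -0.01, -3 mm / 600 = -0.005.

Call:
{"op": "step_arm", "data": {"moves": [[1,[-0.005,0,0],0],[1,[-0.01,0,0],0],[1,[-0.01,0,0],0],[1,[-0.01,0,0],0]]}}

```text
clock: 8.5
position: [0.6243, -0.0124, 0.095]
eef_rot: [0.065, 0.998, 0.0, -0.001]
force: [-4.3, 1.6, 3.9]
gripper_width: 0.001
grip_force: 2.6
```

Converted, -3 mm / 600 = -0.005.

Call:
{"op": "step_arm", "data": {"moves": [[1,[-0.005,0,0],0],[1,[-0.005,0,0],0],[1,[-0.005,0,0],0]]}}

```text
clock: 8.75
position: [0.6274, -0.0128, 0.0949]
eef_rot: [0.065, 0.998, 0.0, -0.001]
force: [-6.0, 0.3, 2.8]
gripper_width: -0.004
grip_force: 2.5
```

Converted, -2 mm / 600 = -0.0033.

Call:
{"op": "step_arm", "data": {"moves": [[1,[-0.0033,0,0],0],[1,[-0.0033,0,0],0],[1,[-0.0033,0,0],0]]}}

```text
clock: 9.0
position: [0.6286, -0.0129, 0.0948]
eef_rot: [0.065, 0.998, 0.0, -0.002]
force: [-8.3, 1.4, 5.6]
gripper_width: 0.001
grip_force: 4.5
```

Converted, -200 mm / 600 = -0.3333, -185 mm / 600 = -0.3083.

Call:
{"op": "step_arm", "data": {"moves": [[1,[0.0333,0,0],0],[1,[0.1,0,0],0],[1,[0.1667,0,-0.0167],0],[1,[0.225,0,-0.05],0],[1,[0.25,0,-0.1083],0],[1,[0.25,0,-0.175],0],[1,[0.25,0,-0.2417],0],[1,[0.25,0,-0.3083],0],[1,[0.25,0,-0.3333],0],[1,[0.25,0,-0.3333],0],[1,[0.25,0,-0.3333],0],[1,[0.25,0,-0.3333],0],[1,[0.25,0,-0.3333],0],[1,[0.25,0,-0.3333],0],[1,[0.25,0,-0.3333],0],[1,[0.25,0,-0.3333],0],[1,[0.25,0,-0.3333],0],[1,[0.25,0,-0.3333],0],[1,[0.25,0,-0.3333],0],[1,[0.25,0,-0.3333],0]]}}

```text
clock: 10.67
position: [0.4816, 0.0063, 0.295]
eef_rot: [0.065, 0.998, -0.0, -0.0]
force: [-0.2, -0.6, -0.9]
gripper_width: 0.002
grip_force: 0.0
```

```bash
python3 -c "
from h import *
go(.4483,.2447,.2,167.6)
P=cloud(grab('top','t2.png'));np.save('t2.npy',P);P2=cloud(grab('scene'));np.save('s2.npy',P2)
for Q in (P,P2):
  for a,b in((.056,.074),(.074,.09),(.095,.116),(.116,.13)): print(a); comps(Q[:, :],a,b,100)" | grep -v -- '-[67]..\..'
```

```text
pos [0.4816 0.0063 0.295 ] yaw 172.5 q6 -1.59 -> shift [ 64.1 232.1  95. ] spin 0.08562626255433818 F [-0.2 -0.6 -0.9] w 0.002 t 10.6667
0.056
[434. 162.] 311 rect [ 745.  -284.5] [104.4  71.4] 66.7 z 0.066
[197. 188.] 138 rect [695.4 271.7] [ 29.9 121.7] 25.3 z 0.0662
[318. 215.] 578 rect [594.4  -8.3] [203.2 103.2] 82.1 z 0.0597
[474. 273.] 560 rect [ 487.6 -373.2] [59.  57.7] 87.4 z 0.0696
[351. 294.] 321 rect [440.1 -94.1] [33.7 58.5] 76.6 z 0.0648
[277. 306.] 545 rect [415.4  76.6] [59.6 56.5] 89.5 z 0.0647
[316. 330.] 250 rect [361.3 -11. ] [26.7 58.2] 81.4 z 0.0649
[ 21. 465.] 279 rect [ 75.7 648.9] [68.  34.4] 54.0 z 0.0645
0.074
[201. 181.] 122 rect [711.5 253.2] [ 33.  123.4] 48.3 z 0.0803
[160. 240.] 363 rect [568.9 344.7] [24.1 84.1] 78.0 z 0.0802
[160. 294.] 384 rect [447.4 339.6] [24.1 83.7] 84.9 z 0.0801
[202. 293.] 373 rect [447.6 244.9] [23.4 83.8] 77.6 z 0.0803
[ 14. 469.] 196 rect [ 73.2 650.6] [51.8 26.4] 58.5 z 0.0811
0.095
[179. 164.] 1160 rect [746.7 307.4] [150.7 162.5] 24.1 z 0.104
0.116
[321. 164.] 9221 rect [732.8 -26.6] [244.5 195. ] 82.7 z 0.1229
[181. 16
[... 1624 characters left out ...]
29. 456.] 195 rect [808.8 336.9] [17.3 96.5] 34.0 z 0.0802
0.095
[146.  12.] 108 rect [  402.8 -1295.9] [178.9  49.3] 51.7 z 0.1051
[215.   6.] 100 rect [  209.1 -1140.9] [36.8 66.3] 47.5 z 0.1048
[495. 138.] 396 rect [36.9 15.8] [ 59.1 129.8] 26.5 z 0.1056
[338. 223.] 915 rect [527.5  -0. ] [234.5  17.2] 82.6 z 0.111
[265. 306.] 524 rect [750.6  89.7] [  4.2 173.5] 82.9 z 0.104
[314. 344.] 117 rect [726.9 199.8] [16.3 18.1] 75.7 z 0.1052
[342. 421.] 3255 rect [757. 301.] [160.6 150.9] 34.7 z 0.1027
0.116
[496. 132.] 272 rect [38.3 16.2] [ 60.3 129.3] 26.0 z 0.1231
[241. 260.] 10622 rect [733.6 -26.8] [246.5 194.1] 82.8 z 0.1233
[340. 411.] 1322 rect [753.4 298.6] [109.4 110.8] 59.3 z 0.1228
```

View pics/t2.png

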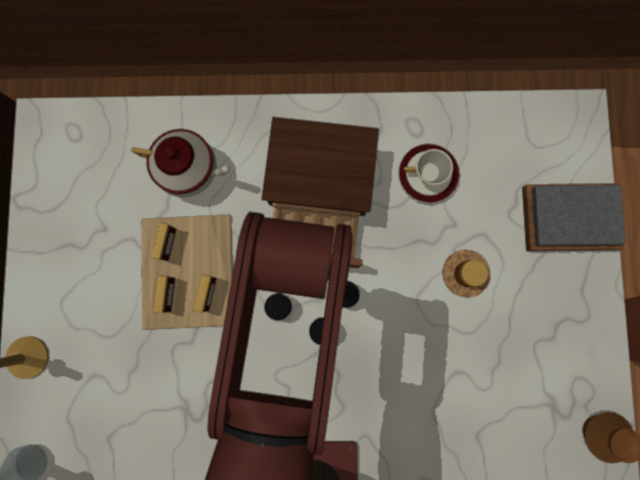

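The drawer is open at (315,230), and the jar stands on the mat at (472,273). Next, slot geometry in the chest frame.

Run:
```python
from h import *
a=np.radians(-7.25);c,s=np.cos(a),np.sin(a)
o=np.array([.5275,-.0002])
for n in('t2','s2'):
    P=np.load(n+'.npy'); d=P[...,:2]-o
    X=(d[...,0]*c+d[...,1]*s)*1000; Y=(-d[...,0]*s+d[...,1]*c)*1000; Z=P[...,2]*1000
    print(n)
    for y0 in (72,24,-24,-72):
        m=(abs(Y-y0)<11)&(X>-10)&(X<140)&(Z<45)&(Z>20)
        if m.sum(): print(y0,m.sum(),'floor x',np.percentile(X[m&(Z<33)],[1,99]).round(1),'z',np.median(Z[m]).round(1), 'all x',np.percentile(X[m],[1,99]).round(1))
    m=(X>20)&(X<75)&(abs(Y)<118)
    # profile across y
    for y in range(-112,116,4):
        k=m&(abs(Y-y)<2)
        if k.sum()>2: print(y,np.median(Z[k]).round(0),end='; ')
    print()
```

```text
t2
72 104 floor x [ 87.4 112.6] z 29.4 all x [ 87.5 112.6]
24 113 floor x [ 85.7 112.5] z 28.4 all x [ 85.7 112.6]
-24 113 floor x [ 85.5 112. ] z 29.0 all x [ 85.5 112.1]
-72 89 floor x [ 91.4 112.4] z 29.3 all x [ 91.4 112.5]
-112 1.0; -108 0.0; -104 26.0; -100 29.0; -96 29.0; -92 59.0; -88 61.0; -52 61.0; -48 62.0; 
s2
72 88 floor x [ 6.8 91.5] z 29.7 all x [ 6.6 91.1]
24 113 floor x [ 6.5 78.6] z 29.7 all x [ 6.3 78.5]
-24 79 floor x [ 6.2 79.3] z 29.6 all x [ 5.9 79.2]
-72 62 floor x [ 7.4 79.2] z 30.7 all x [ 6.2 79.1]
-92 59.0; -88 56.0; -84 43.0; -80 30.0; -76 32.0; -60 52.0; -56 55.0; -52 59.0; -48 61.0; -44 58.0; -40 53.0; -36 40.0; -32 29.0; -28 30.0; -12 51.0; -8 55.0; -4 60.0; 0 61.0; 4 58.0; 8 51.0; 12 40.0; 16 29.0; 20 30.0; 36 52.0; 40 55.0; 44 60.0; 48 61.0; 52 58.0; 56 54.0; 60 40.0; 64 29.0; 68 30.0; 84 58.0; 88 61.0; 92 44.0; 96 31.0; 100 24.0; 104 3.0; 108 1.0; 112 1.0;
```

Converted, 232 mm / 600 = 0.3867, 228 mm / 600 = 0.38, 0.084 rad / 3.1416 = 0.0267.

Call:
{"op": "step_arm", "data": {"moves": [[-0.4,[0.025,0.0667,0.0333],0.0255],[-0.4,[0.0417,0.1333,0.0667],0.0267],[-0.4,[0.0583,0.2,0.1],0.0267],[-0.4,[0.075,0.2667,0.1333],0.0267],[-0.4,[0.0917,0.3333,0.1583],0.0267],[-0.4,[0.1067,0.375,0.1583],0.0267],[-0.4,[0.1067,0.3867,0.1583],0.0267],[-0.4,[0.1067,0.3867,0.1667],0.0267],[-0.4,[0.1067,0.3867,0.225],0.0267],[-0.4,[0.1067,0.3867,0.2833],0.0267],[-0.4,[0.1067,0.3867,0.3333],0.0267],[-0.4,[0.1067,0.3867,0.3667],0.0267],[-0.4,[0.1067,0.3867,0.38],0.0267],[-0.4,[0.1067,0.3867,0.38],0.0267],[-0.4,[0.1067,0.3867,0.38],0.0267],[-0.4,[0.1067,0.3867,0.38],0.0267]], "grip_force": 40}}

```text
clock: 12.1
position: [0.4501, 0.2447, 0.069]
eef_rot: [0.107, 0.994, 0.001, 0.002]
force: [-0.3, -0.3, -0.3]
gripper_width: 0.7
grip_force: 0.0
```

```bash
python3 -c "
from h import *
go(.4483,.2451,.067,167.6)"
```

```text
pos [0.4501 0.2447 0.069 ] yaw 167.7 q6 -1.01 -> shift [ 1.9 -0.   2. ] spin 0.0011042272790465517 F [-0.3 -0.3 -0.3] w 0.7 t 12.1
```

Converted, -125 mm / 600 = -0.2083, -100 mm / 600 = -0.1667.

Call:
{"op": "step_arm", "data": {"moves": [[1,[0.0017,0,0.0033],0],[1,[0.0017,0,0.0033],0],[1,[0.0017,0,0.0033],0],[1,[0.0017,0,0.0033],0],[1,[0.0017,0,0.0033],0],[1,[0.0017,0,0.0033],0],[1,[0.0017,0,0.0033],0],[1,[0.0017,0,0.0033],0],[1,[0.0017,0,-0.0333],0],[1,[0.0017,0,-0.1],0],[1,[0.0017,0,-0.1667],0],[1,[0.0017,0,-0.2083],0],[1,[0.0017,0,-0.2083],0],[1,[0.0017,0,-0.2083],0],[1,[0.0017,0,-0.2083],0]], "grip_force": 60}}

```text
clock: 13.35
position: [0.4464, 0.2445, 0.1905]
eef_rot: [0.107, 0.994, -0.001, -0.001]
force: [0.8, -0.9, -2.7]
gripper_width: 0.251
grip_force: 59.3
```

```bash
python3 -c "
from h import *
go(.5776,-.0791,.194,172.75)
P=cloud(grab('scene'));comps(P,.18,.225,60)"
```

```text
pos [0.4464 0.2445 0.1905] yaw 167.7 q6 -1.01 -> shift [-197.2 -288.2   -3.6] spin -0.08815293137776625 F [ 0.8 -0.9 -2.7] w 0.251 t 13.35
[457. 246.] 835 rect [460.3 241.1] [57.  61.2] 29.9 z 0.2047
```

Converted, -288 mm / 600 = -0.48, -197 mm / 600 = -0.3283, -0.088 rad / 3.1416 = -0.028.

Call:
{"op": "step_arm", "data": {"moves": [[1,[-0.0367,-0.0533,-0.0067],-0.0095],[1,[-0.0733,-0.1067,-0.0067],-0.028],[1,[-0.11,-0.16,-0.0067],-0.028],[1,[-0.1467,-0.2133,-0.0067],-0.028],[1,[-0.1833,-0.2667,-0.0067],-0.028],[1,[-0.22,-0.32,-0.0067],-0.028],[1,[-0.2567,-0.3733,-0.0067],-0.028],[1,[-0.2867,-0.42,-0.0067],-0.028],[1,[-0.3117,-0.455,-0.0067],-0.028],[1,[-0.325,-0.475,-0.0067],-0.028],[1,[-0.3283,-0.48,-0.0067],-0.028],[1,[-0.3283,-0.48,-0.0067],-0.028],[1,[-0.3283,-0.48,-0.0067],-0.028],[1,[-0.3283,-0.48,-0.0067],-0.028],[1,[-0.3283,-0.48,-0.0067],-0.028]]}}

```text
clock: 14.65
position: [0.5781, -0.077, 0.1959]
eef_rot: [0.062, 0.998, 0.0, -0.0]
force: [-0.2, -0.2, -1.6]
gripper_width: 0.245
grip_force: 59.5
```

```bash
cat >> h.py <<'E'
def heldtin(z0,z1,c=(.5776,-.0791),r=.07):
    # tin in the gripper, chest-frame offset from c, by its lower half
    a=np.radians(-7.25);R=np.array([[np.cos(a),np.sin(a)],[-np.sin(a),np.cos(a)]])
    for n in('scene','top'):
        P=cloud(grab(n)); m=(P[...,2]>z0)&(P[...,2]<z1)&(np.hypot(P[...,0]-c[0],P[...,1]-c[1])<r)
        q=P[m]
        if len(q)<10: print(n,len(q)); continue
        d=(q[:,:2]-c)@R.T*1000
        print(n,len(q),'chest x',np.percentile(d[:,0],[1,99]).round(1),'y',np.percentile(d[:,1],[1,50,99]).round(1),'minz',q[:,2].min().round(4),'rect',*rect(d/1000))
E
python3 -c "
from h import *
go(.5776,-.0791,.09,172.75)
heldtin(.13,.17)"
```

```text
pos [ 0.5781 -0.077   0.1959] yaw 172.8 q6 -1.71 -> shift [  0.2  -2.2 105.9] spin 0.0015082148330805983 F [-0.2 -0.2 -1.6] w 0.245 t 14.65
scene 398 chest x [-38.   42.9] y [-3.4 12.2 14.8] minz 0.1401 rect [ 3.9 11.9] [19.1 83.1] 78.3
top 15 chest x [-41.8 -21.1] y [-6.2  4.6 12.9] minz 0.1439 rect [-35.    7.7] [28.4 12.2] 43.2
```

Converted, 97 mm / 600 = 0.1617, 94 mm / 600 = 0.1567.

Call:
{"op": "step_arm", "data": {"moves": [[1,[0.0033,-0.0033,0.0417],0],[1,[0.0033,-0.0033,0.0833],0],[1,[0.0033,-0.0033,0.1133],0],[1,[0.0033,-0.0033,0.1233],0],[1,[0.0033,-0.0033,0.13],0],[1,[0.0033,-0.0033,0.1367],0],[1,[0.0033,-0.0033,0.1433],0],[1,[0.0033,-0.0033,0.15],0],[1,[0.0033,-0.0033,0.1567],0],[1,[0.0033,-0.0033,0.1617],0],[1,[0.0033,-0.0033,0.1617],0]]}}

```text
clock: 15.67
position: [0.5759, -0.0802, 0.0985]
eef_rot: [0.063, 0.998, 0.0, -0.0]
force: [-0.3, 0.3, -1.4]
gripper_width: 0.247
grip_force: 59.5
```

```bash
python3 -c "
from h import *
go(.5776,-.0791,.085,172.75)
P=cloud(grab('scene'));comps(P,.09,.118,60)"|grep -v -- '-[67]..\..'
```

```text
pos [ 0.5759 -0.0802  0.0985] yaw 172.7 q6 -1.72 -> shift [-1.5  1.3 13.5] spin -0.0002428939610163663 F [-0.3  0.3 -1.4] w 0.247 t 15.6667
[146.  12.] 151 rect [  402.6 -1298.6] [175.1  50.7] 50.8 z 0.1031
[215.   6.] 136 rect [  207.9 -1144.1] [38.  68.5] 46.3 z 0.1033
[171.  18.] 89 rect [  381.3 -1149.8] [29.5 42.8] 53.6 z 0.1048
[495. 138.] 529 rect [35.6 14.3] [ 62.6 130.3] 25.5 z 0.1042
[338. 224.] 1031 rect [534.4  -0.9] [234.6  30. ] 83.2 z 0.1107
[288. 213.] 360 rect [580.7 -74.6] [38.9 82. ] 60.3 z 0.1071
[264. 307.] 686 rect [750.3  87.6] [ 13.7 174.1] 81.6 z 0.1016
[314. 345.] 163 rect [727.4 201. ] [19.4 17.6] 75.3 z 0.1035
[341. 419.] 4193 rect [756.2 301. ] [162.1 151.9] 35.0 z 0.1006
```

Converted, 15 mm / 600 = 0.025, 14 mm / 600 = 0.0233.

Call:
{"op": "step_arm", "data": {"moves": [[1,[0,0,0.0083],0],[1,[0,0,0.015],0],[1,[0,0,0.02],0],[1,[0,0,0.0233],0],[1,[0,0,0.025],0],[1,[0,0,0.025],0]]}}

```text
clock: 16.22
position: [0.5764, -0.0803, 0.0841]
eef_rot: [0.063, 0.998, -0.0, 0.0]
force: [1.7, -0.6, -1.7]
gripper_width: 0.25
grip_force: 59.8
```

Converted, 4 mm / 600 = 0.0067, 3 mm / 600 = 0.005.

Call:
{"op": "step_arm", "data": {"moves": [[1,[0,0,0.0033],0],[1,[0,0,0.005],0],[1,[0,0,0.0067],0],[1,[0,0,0.0067],0]]}}

```text
clock: 16.55
position: [0.5793, -0.0807, 0.0839]
eef_rot: [0.063, 0.998, -0.0, 0.003]
force: [-1.7, 1.6, 16.1]
gripper_width: 0.25
grip_force: 61.9
```

Floor reached (16 N up). I'll release narrowly and rise.

Converted, -120 mm / 600 = -0.2, -100 mm / 600 = -0.1667.

Call:
{"op": "step_arm", "data": {"moves": [[1,[0,0,-0.005],0],[0.2,[0,0,-0.005],0],[0.2,[0,0,-0.005],0],[0.2,[0,0,-0.005],0],[0.2,[0,0,-0.005],0],[0.2,[0,0,-0.005],0],[0.2,[0,0,-0.0167],0],[0.2,[0,0,-0.05],0],[0.2,[0,0,-0.1],0],[0.2,[0,0,-0.1667],0],[-0.4,[0,0,-0.2],0],[-0.4,[0,0,-0.2],0],[-0.4,[0,0,-0.2],0]]}}

```text
clock: 17.63
position: [0.5775, -0.0806, 0.2025]
eef_rot: [0.063, 0.998, -0.0, 0.002]
force: [-0.2, -0.2, -0.1]
gripper_width: 0.704
grip_force: 0.0
```

```bash
cat >> h.py <<'E'
def world(top=False):
    P=cloud(grab('scene'));comps(P,.074,.0925,250);print('-');comps(P,.092,.108,100);print('--jar');comps(P,.056,.074,290)
E
python3 -c "
from h import *
go(.4486,.3397,.2,174.3)
world()"|grep -v -- '-[67]..\..'
```

```text
pos [ 0.5775 -0.0806  0.2025] yaw 172.7 q6 -1.72 -> shift [181.  400.6   1.4] spin -0.027303028359010634 F [-0.2 -0.2 -0.1] w 0.704 t 17.6333
[492. 145.] 345 rect [37.7 15.9] [ 60.4 129.8] 25.9 z 0.0835
[338. 234.] 377 rect [533.5  -1.3] [236.2  13.5] 85.5 z 0.0834
[266. 312.] 519 rect [750.1  89.8] [ 10.7 175.3] 80.4 z 0.0833
[490. 322.] 572 rect [448.7 339.7] [23.  84.2] 84.1 z 0.0807
[444. 363.] 691 rect [570.3 344.4] [22.4 83.7] 77.9 z 0.0808
-
[494. 140.] 290 rect [38.  16.2] [ 58.5 129.6] 26.2 z 0.1002
[338. 228.] 343 rect [5.34e+02 2.00e-01] [233.8  14.3] 85.9 z 0.0999
[293. 211.] 349 rect [578.8 -79.6] [25.2 82.4] 81.4 z 0.0985
[265. 308.] 478 rect [750.6  89.8] [  6.1 173.9] 81.7 z 0.1
[341. 419.] 3034 rect [756.1 300.9] [161.5 152. ] 35.0 z 0.097
--jar
[178. 126.] 422 rect [ 615.4 -582. ] [131.5 114.1] 71.4 z 0.057
[258. 142.] 318 rect [ 492.2 -374. ] [61.  53.7] 71.6 z 0.0695
[490. 151.] 311 rect [36.8 16.9] [ 61.6 129.8] 27.8 z 0.0654
[183. 191.] 299 rect [ 731.3 -306.2] [55.8 81.6] 71.5 z 0.0665
[385. 194.] 423 rect [360.3 -27.2] [59.9 57.8] 48.3 z 0.0647
[341. 196.] 426 rect [444.1 -81.7] [60.6 59.3] 16.2 z 0.0648
[340. 243.] 309 rect [535.9  12.8] [206.8  14.9] 86.4 z 0.0653
[398. 231.] 527 rect [417.   77.2] [59.  57.9] 78.0 z 0.0648
[267. 318.] 485 rect [749.8  89.8] [  3.8 175.1] 82.8 z 0.0655
```

Converted, 401 mm / 600 = 0.6683, 360 mm / 600 = 0.6, -0.027 rad / 3.1416 = -0.0086.

Call:
{"op": "step_arm", "data": {"moves": [[-0.4,[0.0267,0.06,0.0017],-0.0086],[-0.4,[0.0533,0.12,0.0017],-0.0086],[-0.4,[0.08,0.18,0.0017],-0.0086],[-0.4,[0.1067,0.24,0.0017],-0.0086],[-0.4,[0.1333,0.3,0.0017],-0.0086],[-0.4,[0.1617,0.36,0.0017],-0.0086],[-0.4,[0.19,0.42,0.0017],-0.0086],[-0.4,[0.2167,0.48,0.0017],-0.0086],[-0.4,[0.2433,0.54,0.0017],-0.0086],[-0.4,[0.27,0.6,0.0017],-0.0086],[-0.4,[0.29,0.6433,0.0017],-0.0086],[-0.4,[0.3,0.665,0.0083],-0.0086],[-0.4,[0.3017,0.6683,0.05],-0.0086],[-0.4,[0.3017,0.6683,0.1083],-0.0086],[-0.4,[0.3017,0.6683,0.1667],-0.0086],[-0.4,[0.3017,0.6683,0.2033],-0.0086],[-0.4,[0.3017,0.6683,0.22],-0.0086],[-0.4,[0.3017,0.6683,0.2233],-0.0086],[-0.4,[0.3017,0.6683,0.2233],-0.0086],[-0.4,[0.3017,0.6683,0.2233],-0.0086]]}}

```text
clock: 19.35
position: [0.4483, 0.3408, 0.0672]
eef_rot: [0.05, 0.999, 0.0, 0.001]
force: [0.7, -0.4, 0.4]
gripper_width: 0.699
grip_force: 0.0
```

```bash
python3 -c "
from h import *
go(.4487,.3397,.067,174.2)"
```

```text
pos [0.4483 0.3408 0.0672] yaw 174.3 q6 -0.96 -> shift [-0.5 -1.1  0.2] spin 0.0012631345549884057 F [ 0.7 -0.4  0.4] w 0.699 t 19.35
```

Converted, -125 mm / 600 = -0.2083, -100 mm / 600 = -0.1667.

Call:
{"op": "step_arm", "data": {"moves": [[1,[0,-0.0017,0],0],[1,[0,-0.0017,0],0],[1,[0,-0.0017,0],0],[1,[0,-0.0017,0],0],[1,[0,-0.0017,0],0],[1,[0,-0.0017,0],0],[1,[0,-0.0017,0],0],[1,[0,-0.0017,0],0],[1,[0,-0.0017,-0.0333],0],[1,[0,-0.0017,-0.1],0],[1,[0,-0.0017,-0.1667],0],[1,[0,-0.0017,-0.2083],0],[1,[0,-0.0017,-0.2083],0],[1,[0,-0.0017,-0.2083],0],[1,[0,-0.0017,-0.2083],0]]}}

```text
clock: 20.6
position: [0.4464, 0.3389, 0.1895]
eef_rot: [0.05, 0.999, -0.001, -0.001]
force: [-0.1, 0.2, -1.8]
gripper_width: 0.251
grip_force: 59.4
```

```bash
python3 -c "
from h import *
go(.5897,.0161,.194,172.75)"
```

```text
pos [0.4464 0.3389 0.1895] yaw 174.3 q6 -0.96 -> shift [-174.7 -306.9   -4.4] spin 0.026728025909704287 F [-0.1  0.2 -1.8] w 0.251 t 20.6
```

Converted, -307 mm / 600 = -0.5117, -306 mm / 600 = -0.51, 0.027 rad / 3.1416 = 0.0086.

Call:
{"op": "step_arm", "data": {"moves": [[1,[-0.0317,-0.055,-0.0067],0.0086],[1,[-0.0633,-0.11,-0.0067],0.0086],[1,[-0.095,-0.1667,-0.0067],0.0086],[1,[-0.1267,-0.2233,-0.0067],0.0086],[1,[-0.1583,-0.28,-0.0067],0.0086],[1,[-0.19,-0.3367,-0.0067],0.0086],[1,[-0.2217,-0.3917,-0.0067],0.0086],[1,[-0.25,-0.4383,-0.0067],0.0086],[1,[-0.2717,-0.4767,-0.0067],0.0086],[1,[-0.285,-0.5,-0.0067],0.0086],[1,[-0.29,-0.51,-0.0067],0.0086],[1,[-0.2917,-0.5117,-0.0067],0.0086],[1,[-0.2917,-0.5117,-0.0067],0.0086],[1,[-0.2917,-0.5117,-0.0067],0.0086],[1,[-0.2917,-0.5117,-0.0067],0.0086],[1,[-0.2917,-0.5117,-0.0067],0.0086]]}}

```text
clock: 21.93
position: [0.5905, 0.0178, 0.1951]
eef_rot: [0.063, 0.998, 0.0, -0.0]
force: [0.3, 0.3, -2.8]
gripper_width: 0.248
grip_force: 59.7
```

```bash
python3 -c "
from h import *
go(.5897,.0161,.09,172.75)
heldtin(.125,.17,(.5897,.0161))"
```

```text
pos [0.5905 0.0178 0.1951] yaw 172.8 q6 -1.55 -> shift [  0.6  -1.8 105.1] spin 0.0013971855118247187 F [ 0.3  0.3 -2.8] w 0.248 t 21.9333
scene 457 chest x [-40.4  62.4] y [-8.8 12.1 18.7] minz 0.125 rect [21.6 13.9] [ 59.9 109.8] 64.8
top 19 chest x [-42.  -12.8] y [-9.5 -0.4 10. ] minz 0.1405 rect [-29.8  -5.9] [15.2 36.8] 58.0
```

Converted, 106 mm / 600 = 0.1767, 104 mm / 600 = 0.1733.

Call:
{"op": "step_arm", "data": {"moves": [[1,[0.0033,-0.0033,0.0417],0],[1,[0.0033,-0.0033,0.0833],0],[1,[0.0033,-0.0033,0.1133],0],[1,[0.0033,-0.0033,0.1233],0],[1,[0.0033,-0.0033,0.13],0],[1,[0.0033,-0.0033,0.1367],0],[1,[0.0033,-0.0033,0.1433],0],[1,[0.0033,-0.0033,0.15],0],[1,[0.0033,-0.0033,0.1567],0],[1,[0.0033,-0.0033,0.1617],0],[1,[0.0033,-0.0033,0.1683],0],[1,[0.0033,-0.0033,0.1733],0],[1,[0.0033,-0.0033,0.1767],0],[1,[0.0033,-0.0033,0.1767],0]]}}

```text
clock: 23.2
position: [0.5882, 0.0148, 0.0883]
eef_rot: [0.063, 0.998, 0.0, -0.001]
force: [-0.2, 0.9, -2.2]
gripper_width: 0.249
grip_force: 59.7
```

Converted, 6 mm / 600 = 0.01, 5 mm / 600 = 0.0083.

Call:
{"op": "step_arm", "data": {"moves": [[1,[0,0,0.0033],0],[1,[0,0,0.0067],0],[1,[0,0,0.0083],0],[1,[0,0,0.01],0],[1,[0,0,0.01],0]]}}

```text
clock: 23.62
position: [0.5905, 0.0146, 0.0854]
eef_rot: [0.063, 0.998, -0.0, 0.002]
force: [-0.2, 0.3, 8.2]
gripper_width: 0.248
grip_force: 60.8
```

Floor contact. I'll release and rise.

Converted, -115 mm / 600 = -0.1917, -100 mm / 600 = -0.1667.

Call:
{"op": "step_arm", "data": {"moves": [[1,[0,0,-0.0033],0],[0.2,[0,0,-0.0033],0],[0.2,[0,0,-0.0033],0],[0.2,[0,0,-0.0033],0],[0.2,[0,0,-0.0033],0],[0.2,[0,0,-0.0033],0],[0.2,[0,0,-0.0167],0],[0.2,[0,0,-0.05],0],[0.2,[0,0,-0.1],0],[0.2,[0,0,-0.1667],0],[-0.4,[0,0,-0.1917],0],[-0.4,[0,0,-0.1917],0],[-0.4,[0,0,-0.1917],0]]}}

```text
clock: 24.7
position: [0.5895, 0.0147, 0.1999]
eef_rot: [0.063, 0.998, -0.0, 0.002]
force: [-0.5, -1.0, -0.9]
gripper_width: 0.698
grip_force: 0.0
```

```bash
python3 -c "
from h import *
go(.5703,.3444,.2,168)
world()"|grep -v -- '-[67]..\..'
```

```text
pos [0.5895 0.0147 0.1999] yaw 172.7 q6 -1.55 -> shift [ 6.080e+01  3.246e+02 -3.000e-01] spin 0.08268136898965109 F [-0.5 -1.  -0.9] w 0.698 t 24.7
[493. 145.] 330 rect [36.8 16.9] [ 60.5 129.8] 28.0 z 0.0834
[347. 245.] 261 rect [539.7  42.4] [148.7  14.7] 88.0 z 0.0831
[266. 313.] 531 rect [750.2  90. ] [  9.9 175.2] 80.1 z 0.0832
[444. 363.] 694 rect [570.2 344.4] [22.7 83.7] 77.2 z 0.0808
-
[494. 140.] 290 rect [37.6 16.2] [ 60.  129.7] 26.5 z 0.0994
[293. 211.] 355 rect [578.2 -79.7] [24.  83.1] 83.6 z 0.0986
[349. 241.] 229 rect [540.4  49.6] [134.5  13.5] 88.2 z 0.1
[315. 241.] 410 rect [590.2  15. ] [23.4 83.7] 82.8 z 0.0987
[265. 308.] 472 rect [750.5  89.1] [  6.4 173.8] 81.7 z 0.0998
[341. 420.] 3042 rect [756.7 300.9] [161.3 152.8] 35.1 z 0.097
--jar
[248. 133.] 316 rect [ 492.7 -419.4] [60.2 58.4] 29.5 z 0.0695
[490. 151.] 309 rect [36.3 17.9] [ 61.3 129.6] 29.5 z 0.0652
[186. 198.] 474 rect [ 731.5 -284.7] [83.8 99.1] 36.2 z 0.0661
[385. 194.] 421 rect [360.7 -26.1] [59.6 58.6] 40.7 z 0.0648
[398. 231.] 524 rect [416.8  76.5] [60.  59.1] 47.8 z 0.0647
[267. 318.] 494 rect [749.9  89.5] [  4.1 175. ] 82.6 z 0.0651
```

The second tin is down. The jar has been knocked to (0.493,-0.419), 46 mm off the mat's centre, and I'll mend that after the last tin.

Converted, 325 mm / 600 = 0.5417, 324 mm / 600 = 0.54, 0.083 rad / 3.1416 = 0.0264.

Call:
{"op": "step_arm", "data": {"moves": [[-0.4,[0.0117,0.0633,0],0.0095],[-0.4,[0.0233,0.1267,0],0.0255],[-0.4,[0.035,0.19,0],0.0264],[-0.4,[0.0467,0.2533,0],0.0264],[-0.4,[0.0583,0.3167,0],0.0264],[-0.4,[0.07,0.38,0],0.0264],[-0.4,[0.0817,0.44,0],0.0264],[-0.4,[0.0917,0.4917,0],0.0264],[-0.4,[0.0983,0.525,0],0.0264],[-0.4,[0.1017,0.54,0.005],0.0264],[-0.4,[0.1017,0.5417,0.05],0.0264],[-0.4,[0.1017,0.5417,0.1083],0.0264],[-0.4,[0.1017,0.5417,0.1667],0.0264],[-0.4,[0.1017,0.5417,0.2033],0.0264],[-0.4,[0.1017,0.5417,0.2183],0.0264],[-0.4,[0.1017,0.5417,0.2217],0.0264],[-0.4,[0.1017,0.5417,0.2217],0.0264],[-0.4,[0.1017,0.5417,0.2217],0.0264]]}}

```text
clock: 26.25
position: [0.5705, 0.345, 0.0667]
eef_rot: [0.105, 0.994, 0.001, 0.001]
force: [0.1, 0.2, -0.1]
gripper_width: 0.701
grip_force: 0.0
```

```bash
python3 -c "
from h import *
go(.5703,.3444,.067,168)"
```

```text
pos [0.5705 0.345  0.0667] yaw 168.0 q6 -0.93 -> shift [ 0.1 -0.6 -0.3] spin -0.0008008870318475576 F [ 0.1  0.2 -0.1] w 0.701 t 26.25
```

Call:
{"op": "step_arm", "data": {"moves": [[1,[0,0,0],0],[1,[0,0,0],0],[1,[0,0,0],0],[1,[0,0,0],0],[1,[0,0,0],0],[1,[0,0,0],0],[1,[0,0,0],0],[1,[0,0,0],0],[1,[0,0,-0.0333],0],[1,[0,0,-0.1],0],[1,[0,0,-0.1667],0],[1,[0,0,-0.2083],0],[1,[0,0,-0.2083],0],[1,[0,0,-0.2083],0],[1,[0,0,-0.2083],0]]}}

```text
clock: 27.5
position: [0.5683, 0.3445, 0.1886]
eef_rot: [0.105, 0.995, -0.001, -0.001]
force: [0.1, -0.3, -1.9]
gripper_width: 0.248
grip_force: 59.0
```

```bash
python3 -c "
from h import *
go(.5958,.0637,.194,172.75)"
```

```text
pos [0.5683 0.3445 0.1886] yaw 168.0 q6 -0.93 -> shift [ -85.3 -269.    -5.2] spin -0.08318998826227611 F [ 0.1 -0.3 -1.9] w 0.248 t 27.5
```

Converted, -270 mm / 600 = -0.45, -268 mm / 600 = -0.4467, -0.083 rad / 3.1416 = -0.0264.

Call:
{"op": "step_arm", "data": {"moves": [[1,[-0.02,-0.06,-0.0083],-0.0095],[1,[-0.04,-0.12,-0.0083],-0.0264],[1,[-0.06,-0.18,-0.0083],-0.0264],[1,[-0.08,-0.24,-0.0083],-0.0264],[1,[-0.1,-0.3,-0.0083],-0.0264],[1,[-0.1167,-0.3567,-0.0083],-0.0264],[1,[-0.13,-0.4033,-0.0083],-0.0264],[1,[-0.1383,-0.4333,-0.0083],-0.0264],[1,[-0.1417,-0.4467,-0.0083],-0.0264],[1,[-0.1417,-0.45,-0.0083],-0.0264],[1,[-0.1417,-0.45,-0.0083],-0.0264],[1,[-0.1417,-0.45,-0.0083],-0.0264],[1,[-0.1417,-0.45,-0.0083],-0.0264],[1,[-0.1417,-0.45,-0.0083],-0.0264]]}}

```text
clock: 28.67
position: [0.596, 0.0644, 0.1949]
eef_rot: [0.062, 0.998, 0.0, -0.0]
force: [-0.7, -0.3, -1.2]
gripper_width: 0.247
grip_force: 59.2
```

```bash
python3 -c "
from h import *
go(.5958,.0637,.09,172.75)
heldtin(.125,.17,(.5958,.0637))"
```

```text
pos [0.596  0.0644 0.1949] yaw 172.8 q6 -1.47 -> shift [  0.   -0.8 104.9] spin 0.0014952498265638143 F [-0.7 -0.3 -1.2] w 0.247 t 28.6667
scene 437 chest x [-39.7  62.8] y [-7.7 10.5 20. ] minz 0.125 rect [18.5 -2.3] [104.9  62.1] 18.3
top 19 chest x [-43.   53.8] y [-42.4  -5.5   6.4] minz 0.1252 rect [  2.7 -23.9] [ 14.  108.3] 63.1
```

Converted, 106 mm / 600 = 0.1767, 104 mm / 600 = 0.1733.

Call:
{"op": "step_arm", "data": {"moves": [[1,[0.0033,0,0.0417],0],[1,[0.0033,0,0.0833],0],[1,[0.0033,0,0.1133],0],[1,[0.0033,0,0.1233],0],[1,[0.0033,0,0.13],0],[1,[0.0033,0,0.1367],0],[1,[0.0033,0,0.1433],0],[1,[0.0033,0,0.15],0],[1,[0.0033,0,0.1567],0],[1,[0.0033,0,0.1617],0],[1,[0.0033,0,0.1683],0],[1,[0.0033,0,0.1733],0],[1,[0.0033,0,0.1767],0],[1,[0.0033,0,0.1767],0]]}}

```text
clock: 29.93
position: [0.5937, 0.0634, 0.0884]
eef_rot: [0.063, 0.998, 0.0, -0.001]
force: [-0.0, -0.6, -0.4]
gripper_width: 0.249
grip_force: 59.3
```

Converted, 6 mm / 600 = 0.01, 5 mm / 600 = 0.0083.

Call:
{"op": "step_arm", "data": {"moves": [[1,[0,0,0.0033],0],[1,[0,0,0.0067],0],[1,[0,0,0.0083],0],[1,[0,0,0.01],0],[1,[0,0,0.01],0]]}}

```text
clock: 30.35
position: [0.5953, 0.0632, 0.0847]
eef_rot: [0.063, 0.998, -0.0, 0.001]
force: [-0.6, -0.4, 5.7]
gripper_width: 0.249
grip_force: 60.1
```

Call:
{"op": "step_arm", "data": {"moves": [[1,[0,0,-0.0017],0],[0.2,[0,0,-0.0017],0],[0.2,[0,0,-0.0017],0],[0.2,[0,0,-0.0017],0],[0.2,[0,0,-0.0017],0],[0.2,[0,0,-0.0017],0],[0.2,[0,0,-0.0167],0],[0.2,[0,0,-0.05],0],[0.2,[0,0,-0.1],0],[0.2,[0,0,-0.1667],0],[-1,[0,0,-0.1917],0],[-1,[0,0,-0.1917],0],[-1,[0,0,-0.1917],0]]}}

```text
clock: 31.43
position: [0.595, 0.0634, 0.2001]
eef_rot: [0.063, 0.998, 0.0, 0.002]
force: [0.2, 0.1, -0.5]
gripper_width: 0.809
grip_force: 0.0
```

```bash
python3 -c "
from h import *
go(.4927,-.4194,.2,173)
P=cloud(grab('top','t3.png'));comps(P,.056,.074,200)
print();world()"|grep -v -- '-[67]..\..'
```

```text
pos [0.595  0.0634 0.2001] yaw 172.7 q6 -1.47 -> shift [ 4.050e+01 -4.918e+02 -3.000e-01] spin -0.004550832415978901 F [ 0.2  0.1 -0.5] w 0.809 t 31.4333
[438. 160.] 265 rect [ 744.9 -297. ] [83.8 59.9] 59.9 z 0.0674
[331. 229.] 746 rect [586.9 -51.2] [117.6 106.4] 83.2 z 0.0594
[495. 271.] 576 rect [ 490.2 -420.5] [57.8 58.9] 62.0 z 0.0696
[346. 294.] 540 rect [443.2 -82.6] [57.2 56.8] 89.1 z 0.0647
[322. 331.] 551 rect [359.3 -26.8] [56.7 58.1] 89.0 z 0.0646
[ 21. 465.] 266 rect [ 76.4 643.8] [65.2 32.7] 47.5 z 0.0643

[492. 145.] 338 rect [35.9 16.8] [ 62.2 130. ] 28.5 z 0.0833
[266. 313.] 528 rect [749.9  89.5] [  9.4 175.5] 80.6 z 0.0833
-
[494. 140.] 290 rect [37.5 16. ] [ 60.2 129.8] 26.4 z 0.0997
[292. 211.] 335 rect [578.1 -79.8] [23.5 83.5] 82.6 z 0.0988
[314. 241.] 394 rect [590.5  14.9] [24.6 82.8] 84.5 z 0.0987
[357. 251.] 135 rect [544.5  81.4] [13.3 71.1] 4.0 z 0.1003
[327. 257.] 441 rect [594.9  63.4] [23.5 83.5] 82.8 z 0.0987
[265. 308.] 474 rect [750.5  89.8] [  6.5 174. ] 81.4 z 0.1001
[342. 420.] 3044 rect [756.5 301. ] [161.2 152.2] 35.1 z 0.097
--jar
[248. 134.] 313 rect [ 493.1 -420.7] [60.2 57.7] 83.3 z 0.0695
[490. 151.] 293 rect [36.7 16.8] [ 60.6 129.8] 27.9 z 0.0656
[183. 191.] 294 rect [ 730.4 -303.5] [55.6 81.3] 68.3 z 0.066
[385. 194.] 417 rect [361.1 -26.1] [59.7 57.8] 48.3 z 0.0648
[398. 231.] 521 rect [417.3  76.1] [61.5 57.9] 55.3 z 0.065
[331. 273.] 378 rect [599.4  78.9] [15.4 97. ] 82.8 z 0.061
[267. 318.] 500 rect [750.   89.5] [  7.2 175. ] 81.2 z 0.0652
```

View pics/t3.png

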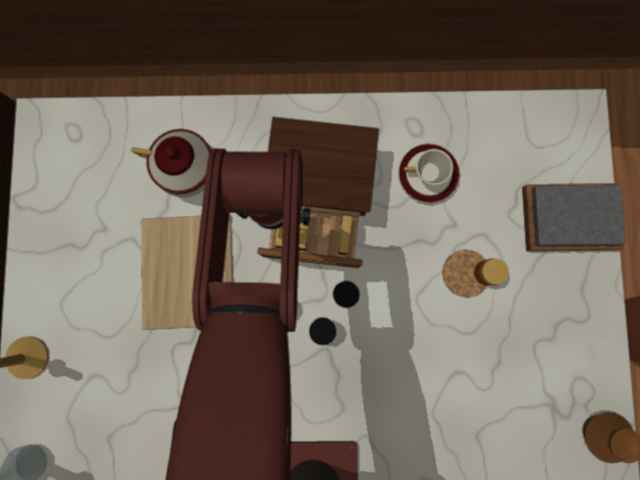

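All three tins sit in their slots: two at (292,232) under the arm and one at (345,235), tops at z=0.0987, with the board empty. The jar is at the mat's edge at (493,272), so I'll re-centre it.

Converted, -493 mm / 600 = -0.8217, -490 mm / 600 = -0.8167.

Call:
{"op": "step_arm", "data": {"moves": [[-1,[0.005,-0.0667,0],0],[-1,[0.01,-0.1333,0],0],[-1,[0.015,-0.2,0],0],[-1,[0.0217,-0.2667,0],0],[-1,[0.0267,-0.3333,0],0],[-1,[0.0317,-0.4,0],0],[-1,[0.0367,-0.4667,0],0],[-1,[0.0433,-0.5333,0],0],[-1,[0.0483,-0.6,0],0],[-1,[0.0533,-0.6667,0],0],[-1,[0.06,-0.7333,0],0],[-1,[0.065,-0.7917,0],0],[-1,[0.0683,-0.8167,0],0],[-1,[0.0683,-0.8217,0.0083],0],[-1,[0.0683,-0.8217,0.0333],0],[-1,[0.0683,-0.8217,0.0833],0],[-1,[0.0683,-0.8217,0.0833],0],[-1,[0.0683,-0.8217,0.0833],0]]}}

```text
clock: 33.03
position: [0.4899, -0.4174, 0.1446]
eef_rot: [0.063, 0.998, 0.003, -0.003]
force: [0.0, 0.1, 0.2]
gripper_width: 0.995
grip_force: 0.0
```

```bash
python3 -c "
from h import *
go(.4918,-.4205,.041,173)"
```

```text
pos [ 0.4899 -0.4174  0.1446] yaw 172.8 q6 -2.27 -> shift [ -2.9  -3.3 103.6] spin -0.003536318571362451 F [0.  0.1 0.2] w 0.995 t 33.0333
```

Converted, 104 mm / 600 = 0.1733, 95 mm / 600 = 0.1583.

Call:
{"op": "step_arm", "data": {"moves": [[-1,[-0.0033,-0.0033,0.0583],0],[-1,[-0.0033,-0.0033,0.1167],0],[-1,[-0.0033,-0.0033,0.1583],0],[-1,[-0.0033,-0.0033,0.1733],0],[-1,[-0.0033,-0.0033,0.1733],0],[-1,[-0.0033,-0.0033,0.1733],0],[1,[-0.0033,-0.0033,0.1733],0],[1,[-0.0033,-0.0033,0.1733],0],[1,[-0.0033,-0.0033,0.1733],0],[1,[-0.0033,-0.0033,0.1733],0],[1,[-0.0033,-0.0033,0.1733],0],[1,[-0.0033,-0.0033,0.1733],0],[1,[-0.0033,-0.0033,0.1733],0],[1,[-0.0033,-0.0033,0.1733],0],[1,[-0.0033,-0.0033,0.15],0],[1,[-0.0033,-0.0033,0.1333],0],[1,[-0.0033,-0.0033,0.1333],0],[1,[-0.0033,-0.0033,0.1333],0]], "grip_force": 50}}

```text
clock: 34.53
position: [0.4936, -0.4236, 0.0699]
eef_rot: [0.063, 0.998, -0.001, 0.001]
force: [0.1, -0.3, -3.7]
gripper_width: 0.723
grip_force: 56.3
```

```bash
python3 -c "
from h import *
P=cloud(grab('scene'));comps(P,.074,.105,200)
go(.490,-.374,.045,173)"|grep -v -- '-[67]..\..'
```

```text
[243. 129.] 200 rect [ 504.5 -421.1] [33.8 94. ] 10.2 z 0.0895
[493. 143.] 563 rect [36.3 14.6] [ 62.1 130.3] 25.3 z 0.0896
[320. 238.] 2420 rect [579.5  -2.8] [233.  105.5] 86.0 z 0.0965
[266. 311.] 904 rect [750.3  89.7] [ 15.1 175.9] 78.7 z 0.0898
[337. 415.] 2908 rect [749.7 296.3] [160.7 152.4] 34.1 z 0.0958
pos [ 0.493  -0.4231  0.0687] yaw 172.7 q6 -2.27 -> shift [ 9.2 48.3 23.7] spin -0.004726440202131004 F [-0.7 -0.1 -4. ] w 0.717 t 34.5833
```

Converted, -130 mm / 600 = -0.2167, -90 mm / 600 = -0.15.

Call:
{"op": "step_arm", "data": {"moves": [[1,[0.005,0.025,0],0],[1,[0.01,0.0583,0],0],[1,[0.0133,0.0767,0],0],[1,[0.0133,0.08,0],0],[1,[0.0133,0.08,0],0],[1,[0.0133,0.08,0.0167],0],[1,[0.0133,0.08,0.03],0],[1,[0.0133,0.08,0.04],0],[1,[0.0133,0.08,0.0417],0],[1,[0.0133,0.08,0.0417],0],[-1,[0.0133,0.08,0.0417],0],[-1,[0.0133,0.08,0.0417],0],[-1,[0.0133,0.08,0.0417],0],[-1,[0.0133,0.08,0.0417],0],[-1,[0.0133,0.08,0.0417],0],[-1,[0.0133,0.08,-0.0167],0],[-1,[0.0133,0.08,-0.0833],0],[-1,[0.0133,0.08,-0.15],0],[-1,[0.0133,0.08,-0.2167],0],[-1,[0.0133,0.08,-0.2167],0]]}}

```text
clock: 36.25
position: [0.4946, -0.3777, 0.2082]
eef_rot: [0.063, 0.998, -0.005, 0.006]
force: [1.9, -0.6, 1.6]
gripper_width: 1.003
grip_force: 0.0
```

```bash
python3 -c "
from h import *
P=cloud(grab('scene'));comps(P,.056,.074,290)
go(.502,.0026,.2,172.75)"|grep -v -- '-[67]..\..'
```

```text
[258. 142.] 332 rect [ 489.  -373.1] [59.9 59. ] 30.6 z 0.0698
[490. 151.] 313 rect [37.2 16.7] [ 58.9 129.5] 27.4 z 0.0654
[186. 198.] 469 rect [ 739.8 -286.3] [96.5 82.4] 53.6 z 0.0661
[385. 194.] 420 rect [360.3 -26.6] [58.8 59. ] 38.5 z 0.0647
[341. 196.] 422 rect [444.2 -81.4] [60.4 57.9] 21.9 z 0.0648
[398. 231.] 524 rect [417.4  76.9] [59.3 58.3] 75.3 z 0.0648
[331. 273.] 394 rect [599.8  79. ] [15.5 97.1] 83.0 z 0.0607
[267. 318.] 494 rect [750.   89.4] [  4.5 174.7] 83.1 z 0.0652
pos [ 0.4936 -0.3767  0.2043] yaw 172.7 q6 -2.22 -> shift [ 39.6 377.3   1.4] spin -0.00025661528160710376 F [-0.6  0.1 -0.7] w 0.999 t 36.3
```

Converted, 378 mm / 600 = 0.63, 106 mm / 600 = 0.1767.

Call:
{"op": "step_arm", "data": {"moves": [[1,[0.0133,0.0667,0.0017],0],[1,[0.0267,0.1333,0.0017],0],[1,[0.04,0.2,0.0017],0],[1,[0.0533,0.2667,0.0017],0],[1,[0.0667,0.3333,0.0017],0],[1,[0.08,0.4,0.0017],0],[1,[0.0933,0.4667,0.0017],0],[1,[0.1067,0.5333,0.0017],0],[1,[0.1167,0.5917,0.0017],0],[1,[0.12,0.6217,0.0017],0],[1,[0.12,0.63,0.0167],0],[1,[0.12,0.63,0.0667],0],[1,[0.12,0.63,0.125],0],[1,[0.12,0.63,0.1633],0],[1,[0.12,0.63,0.175],0],[1,[0.12,0.63,0.1767],0],[1,[0.12,0.63,0.1767],0],[1,[0.12,0.63,0.1767],0]]}}

```text
clock: 37.8
position: [0.4686, 0.0094, 0.0933]
eef_rot: [0.064, 0.998, -0.0, 0.001]
force: [0.6, 0.3, 0.9]
gripper_width: 0.002
grip_force: 0.0
```

```bash
python3 -c "
from h import *
go(.628,-.0129,.095,172.75)"
```

```text
pos [0.4686 0.0094 0.0933] yaw 172.7 q6 -1.59 -> shift [-161.    -1.8   -1.4] spin -0.000801392498539179 F [0.6 0.3 0.9] w 0.002 t 37.8
```

Converted, -151 mm / 600 = -0.2517, -150 mm / 600 = -0.25.

Call:
{"op": "step_arm", "data": {"moves": [[1,[-0.025,-0.0017,-0.0017],0],[1,[-0.05,-0.0017,-0.0017],0],[1,[-0.0617,-0.0017,-0.0017],0],[1,[-0.07,-0.0017,-0.0017],0],[1,[-0.08,-0.0017,-0.0017],0],[1,[-0.0917,-0.0017,-0.0017],0],[1,[-0.105,-0.0017,-0.0017],0],[1,[-0.1183,-0.0017,-0.0017],0],[1,[-0.1317,-0.0017,-0.0017],0],[1,[-0.145,-0.0033,-0.0017],0],[1,[-0.1583,-0.0033,-0.0017],0],[1,[-0.1717,-0.0033,-0.0017],0],[1,[-0.185,-0.0033,-0.0017],0],[1,[-0.1983,-0.0033,-0.0017],0],[1,[-0.2117,-0.0033,-0.0017],0],[1,[-0.225,-0.0033,-0.0017],0],[1,[-0.2367,-0.0033,-0.0017],0],[1,[-0.245,-0.0033,-0.0017],0],[1,[-0.25,-0.0033,-0.0017],0],[1,[-0.2517,-0.0033,-0.0017],0]]}}

```text
clock: 39.47
position: [0.6173, -0.0109, 0.0926]
eef_rot: [0.063, 0.998, 0.0, -0.0]
force: [-5.3, 2.3, 3.4]
gripper_width: 0.001
grip_force: 2.7
```

Converted, -13 mm / 600 = -0.0217, -12 mm / 600 = -0.02.

Call:
{"op": "step_arm", "data": {"moves": [[1,[-0.005,0,0],0],[1,[-0.01,0,0],0],[1,[-0.015,0,0],0],[1,[-0.0183,0,0],0],[1,[-0.02,0,0],0],[1,[-0.0217,0,0],0],[1,[-0.0217,0,0],0]]}}

```text
clock: 40.05
position: [0.6286, -0.0124, 0.0926]
eef_rot: [0.063, 0.998, 0.0, -0.002]
force: [-9.8, 2.0, 6.6]
gripper_width: -0.001
grip_force: 4.9
```

At the stop (9.8 N). I'll let go, back away and check.

Converted, -160 mm / 600 = -0.2667, -130 mm / 600 = -0.2167.

Call:
{"op": "step_arm", "data": {"moves": [[1,[-0.0017,0,0],0],[1,[0.0083,0,0],0],[1,[0.025,0,0],0],[1,[0.0667,0,0],0],[1,[0.125,0,-0.0083],0],[1,[0.1833,0,-0.0333],0],[1,[0.2167,0,-0.0833],0],[1,[0.2167,0,-0.15],0],[1,[0.2167,0,-0.2167],0],[1,[0.2167,0,-0.2667],0],[1,[0.2167,0,-0.2667],0],[1,[0.2167,0,-0.2667],0],[1,[0.2167,0,-0.2667],0],[1,[0.2167,0,-0.2667],0],[1,[0.2167,0,-0.2667],0],[1,[0.2167,0,-0.2667],0],[1,[0.2167,0,-0.2667],0],[1,[0.2167,0,-0.2667],0],[1,[0.2167,0,-0.2667],0],[1,[0.2167,0,-0.2667],0]]}}

```text
clock: 41.72
position: [0.5008, 0.0037, 0.2529]
eef_rot: [0.063, 0.998, 0.0, -0.0]
force: [0.4, 0.5, 0.6]
gripper_width: 0.006
grip_force: 0.0
```

```bash
python3 -c "
from h import *
P=cloud(grab('scene','s4.png'));comps(P,.056,.074,290);print();comps(P,.09,.114,60)
go(.5,0,.3,173)"|grep -v -- '-[67]..\..'
```

```text
[258. 141.] 328 rect [ 489.4 -373.5] [61.  57.8] 49.2 z 0.0695
[490. 151.] 317 rect [35.  16.9] [ 60.5 130. ] 29.3 z 0.0646
[185. 198.] 483 rect [ 732.5 -284.6] [83.5 95.7] 35.9 z 0.0664
[385. 194.] 423 rect [361.3 -25.9] [58.7 57.8] 47.1 z 0.0647
[341. 196.] 426 rect [444.2 -80.9] [60.3 58.3] 15.3 z 0.0648
[398. 231.] 527 rect [417.   77.2] [59.7 58.6] 72.1 z 0.0647
[270. 316.] 528 rect [742.1  90.1] [  6.4 190.8] 82.2 z 0.0652

[215.   7.] 116 rect [  208.2 -1140.7] [36.4 64.5] 50.6 z 0.1013
[145.  15.] 91 rect [  438.3 -1239.6] [57.  37.2] 0.1 z 0.1025
[172.  19.] 77 rect [  378.7 -1148.2] [24.9 44.1] 59.8 z 0.1013
[393.  29.] 209 rect [-177.5 -582.8] [ 20.2 121.6] 1.9 z 0.1024
[495. 139.] 447 rect [37.3 15.1] [ 62.7 130.1] 25.3 z 0.1021
[268. 306.] 732 rect [741.7  88.7] [ 12.1 191.5] 81.3 z 0.1012
[315. 346.] 142 rect [727.5 201.1] [18.5 18. ] 72.9 z 0.1019
[342. 420.] 3793 rect [756.1 300.7] [162.4 152.2] 35.0 z 0.099
pos [0.5008 0.0037 0.2529] yaw 172.7 q6 -1.59 -> shift [  0.4  -3.8 -47.1] spin -0.004603670425002198 F [-0.7  0.3 -0.7] w -0.004 t 41.7667
```

View pics/s4.png

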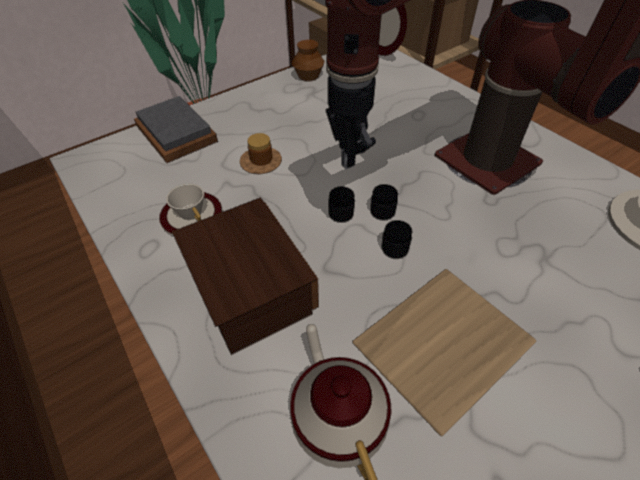

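The drawer is flush at (317,290) as at the start, and the jar is on the mat at (260,155). I'll wait briefly to be sure it holds, then hand in.

Converted, -20 mm / 600 = -0.0333.

Call:
{"op": "step_arm", "data": {"moves": [[1,[0,0,-0.0333],0],[1,[0,0,-0.0333],0],[1,[0,0,-0.0333],0],[1,[0,0,-0.0333],0],[1,[0,0,-0.0333],0],[1,[0,0,-0.0333],0],[1,[0,0,-0.0333],0],[1,[0,0,-0.0333],0],[1,[0,0,-0.0333],0],[1,[0,0,-0.0333],0],[1,[0,0,-0.0333],0],[1,[0,0,-0.0333],0]]}}

```text
clock: 42.77
position: [0.5008, 0.0037, 0.273]
eef_rot: [0.063, 0.998, -0.0, -0.0]
force: [0.2, -0.6, -0.5]
gripper_width: 0.0
grip_force: 0.0
```

```bash
python3 -c "
from h import *
a=np.load('scene0.npy');P=cloud(grab('scene'))
m=np.s_[200:310,285:325]
print('front change mm',(np.nanpercentile(abs(P[m]-a[m])*1000,[50,95,99],axis=(0,1))).round(1).tolist())
comps(P,.056,.074,290)
j=[1]
"|egrep 'front|\[258|\[270'
python3 - <<'E'
from h import *
P=cloud(grab('scene'))
q=P[(P[...,2]>.056)&(P[...,2]<.074)&(np.hypot(P[...,0]-.489,P[...,1]+.374)<.06)]
(x,y),_=cv2.minEnclosingCircle((q[:,:2]*1000).astype(np.float32)); print('jar',x,y)
z=P[(P[...,2]>.05)&(P[...,2]<.1)&(P[...,0]<.615)&(P[...,0]>.51)&(abs(P[...,1])<.12)]; print('pts ahead of chest',len(z))
if len(z)<5 and np.hypot(x-489,y+374)<15: print(env.finish_job())
E
```

```text
front change mm [[0.5, 0.8, 1.2], [1.8, 2.8, 3.8], [18.0, 24.3, 38.8]]
[258. 142.] 331 rect [ 489.6 -373.7] [57.8 60.3] 17.9 z 0.0696
jar 489.6211853027344 -373.3069152832031
pts ahead of chest 0
the job is handed in; nothing more can be done
None
```

The job is handed in: the jar is on the mat (re-centred once after being knocked aside), all three tins from the board are down in slots 0, 1 and 3, the drawer is pushed home and stayed shut, and the arm never went near the teapot or teacup; the hand-in gave no verdict.

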